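# Make up two appliance repair kits

### The arm

A 6-joint arm with a two-finger parallel gripper is mounted at the origin on the work surface. World frame = base frame: x ahead of the robot, y to its left, z up, the work surface at z = 0. Lengths are in m, angles in rad, forces in N, time in s.
With the tool pointing down it reaches from about 0.25 to 0.775 m from the base axis. Payload 4 kg.
Tool frame: the origin (TCP) lies midway between the tips of the shut fingers; the grasp point (between the pads) lies 19 mm behind it (robot.tcp_to_grasp is the distance from the TCP to the grasp point, in m); z points along the fingers, x is the direction in which the jaws open and shut, and the axes are right-handed (so a half turn about z gives the same grasp; the last joint's range is limited). The gripper opens to 94 mm and grips with 3 to 60 N. Pads are 16 mm wide; open, the fingers measure 119 mm over their backs; the gripper's body (75 mm by 177 mm) begins 78 mm behind the grasp point.
Start: joints at [-1.325, 0.087, 1.371, -0, 1.684, -0.103], TCP at [0.188, -0.517, 0.171] pointing down, gripper open.
Joint ranges: [-3.1, 3.1], [-0.76, 2.03], [0.27, 2.55], [-1.08, 4.22], [0.17, 2.65], [-2.57, 2.57]. Speed limits (rad/s): [2.79, 2.79, 3.14, 3.14, 3.14, 3.14].

### API

Orientations are given as [roll, pitch, yaw] about the fixed x, y, z axes, in that order (R = Rz(yaw) Ry(pitch) Rx(roll)).
In Python, from bench import get_obs, vision, robot gives the robot as it stands.
- The arm moves only by the tool servo_tool, never from a script. Its argument "targets" is text: rows parted by semicolons, each of 7 numbers parted by spaces: the opening, from 0 (shut) to 1 (fully open), then the shift along the tool's x, y, z as a fraction of full scale, then the turn, a rotation vector about the tool's x, y, z as a fraction of full scale. A call has 1 to 12 rows; each row is the pose to reach, as a shift and turn from the pose commanded when the call began, along the tool's axes at that moment, turning the shorter way round; what a row does not reach only later rows make up. Full scale, the value 1, is 0.25 m for a shift and pi rad for a turn. A row lasts 1/12 s, in which the tool goes at most 41.7 mm and 7.16 degrees, less where a joint would pass 70% of its speed; a pose out of reach is approached as far as the arm can. A call with a number of a shift or a turn outside -1 to 1 is refused whole. A call with a gripper value outside its range is refused whole. The fingers move at their own pace and stop on an object; the grip force is fixed at half the most. Time passes only in rows, so rows that repeat a pose let the fingers close. It gives the time, the measured TCP pose, the force and the opening at its end, in the units of the state.
- get_obs(): the state, without advancing time (a new reading comes with each control period).
- vision.snapshot(name): name is "scene" or "top"; returns a dict with "image" (400x640x3 uint8, red, green, blue), "mtx" (3x3 intrinsics, pixels), "k1" (the pictures are not rectified: a ray, as slopes to the right and down, at radius r is drawn at 1 + k1 r^2 times it, then the intrinsics apply), "world_from_camera" (4x4, takes a point from camera to world coordinates). Camera axes: x right, y down, z forward; pixel columns grow to the right and rows downward; lengths in m; the calibration is good to about 2 mm. A picture is of the moment at which its call begins. There is no depth.
- robot.close_job(): hands the job in, once; it reports no verdict.
The state is a dict: "time": time; "joint_positions": joint angles; "qvel": joint speeds; "joint_torque": joint torques, N m; "tool_pos": TCP position; "ee_rot": TCP orientation; "wrist_force": force on the tool from outside, world axes, zero at the start; "wrist_torque": the same for the moment, N m; "width": finger opening in m.
Only numpy, scipy, OpenCV 4.12 (cv2) and the standard library are available. Lean on these libraries where they do the work, as an engineer would, in place of code of your own. Each camera call takes 0.05 s, during which the arm holds its last target.

### The job

Make up two repair kits from the spare parts on the table: put the larger knob, the smaller gear and the larger capacitor into the long three-compartment tray, and the smaller knob and the larger gear into the short two-compartment tray, each part standing upright and flat on the floor of a compartment of its own. Leave the smaller capacitor standing where it is, and do not disturb the mug or the screwdriver.

Things in the scene. Friction and masses are not known exactly. Their poses are not given: they have to be found in the camera images.
- large_knob_center (a point): The larger of two black appliance knobs: a flat round skirt 50 mm across and 8 mm high at the bottom, above it a narrower ribbed cylinder 38 mm across to grip, with a white pointer line on its flat top; 42 mm high, standing upright. The point is on its upright axis, half-way up (21 mm above its underside); z up. In a tray only the ribbed part, from 8 to 42 mm above its underside, can be gripped.
- small_knob_center (a point): The smaller of two black appliance knobs: a flat round skirt 34 mm across and 8 mm high at the bottom, above it a narrower ribbed cylinder 24 mm across to grip, with a white pointer line on its flat top; 42 mm high, standing upright. The point is on its upright axis, half-way up (21 mm above its underside); z up. In a tray only the ribbed part, from 8 to 42 mm above its underside, can be gripped.
- large_gear_center (a point): The larger of two plain steel drive gears: a toothed disc 52 mm across and 12 mm high at the bottom, above it a round hub 24 mm across to grip; 42 mm high, standing upright, hub on top. The point is on its upright axis, half-way up (21 mm above its underside); z up. In a tray only the hub, from 12 to 42 mm above its underside, can be gripped.
- small_gear_center (a point): The smaller of two plain steel drive gears: a toothed disc 36 mm across and 12 mm high at the bottom, above it a round hub 18 mm across to grip; 42 mm high, standing upright, hub on top. The point is on its upright axis, half-way up (21 mm above its underside); z up. In a tray only the hub, from 12 to 42 mm above its underside, can be gripped.
- large_capacitor_center (a point): The larger of two plain aluminium motor capacitors: an upright round can 40 mm across and 60 mm high with two 6 mm brass tabs on top, above that height. The point is on its upright axis, half-way up (30 mm above its underside); z up.
- small_capacitor_center (a point): The smaller of two plain aluminium motor capacitors: an upright round can 28 mm across and 44 mm high with two 6 mm brass tabs on top, above that height. The point is on its upright axis, half-way up (22 mm above its underside); z up.
- long_tray: Low grey plastic kit tray, fixed to the table, 78 x 228 mm and 12 mm high, with three equal compartments in one row along its y axis, at y = -75, 0 and 75 mm. Each compartment is 72 x 72 mm inside, its floor 3 mm above the table, the walls and partitions 3 mm thick, their top 12 mm above the table. Origin at the centre of its underside; z up. Wide-open fingers that close along the row may meet the part in the next one; across the row they have room.
- short_tray: Low grey plastic kit tray, fixed to the table, 78 x 153 mm and 12 mm high, with two equal compartments in one row along its y axis, at y = -37.5 and 37.5 mm. Each compartment is 72 x 72 mm inside, its floor 3 mm above the table, the walls and partitions 3 mm thick, their top 12 mm above the table. Origin at the centre of its underside; z up. Wide-open fingers that close along the row may meet the part in the next one; across the row they have room.
- mug: White ceramic mug, 80 mm across and 92 mm high, standing at the left; a bystander. Origin at the centre of its underside.
- screwdriver: Screwdriver 190 mm long lying on the table at the right; a bystander. Its x axis runs along it, handle to -x.
There are look-alikes about, which are no part of the job. What is shaped like the part that bears large_knob_center but red is not meant.

How it is judged:
At the end, for the whole second after the job is handed in: Each named part is at rest in a compartment of its tray: within 20 mm of the compartment's centre along each tray axis, at the height of standing on its floor (4 mm), upright within 0.08 rad. The smaller capacitor stands upright (0.08 rad) within 30 mm of its start (x of large_knob_center in the frame of long_tray between -0.02 and 0.02 m and z of large_knob_center in the frame of long_tray between 0.02 and 0.028 m and angle between each of large_knob_center, small_gear_center, large_capacitor_center, small_knob_center, large_gear_center, small_capacitor_center's own z axis and vertical below 0.08 rad and (y of large_knob_center in the frame of long_tray between -0.095 and -0.055 m or y of large_knob_center in the frame of long_tray between -0.02 and 0.02 m or y of large_knob_center in the frame of long_tray between 0.055 and 0.095 m) and x of small_gear_center in the frame of long_tray between -0.02 and 0.02 m and z of small_gear_center in the frame of long_tray between 0.02 and 0.028 m and (y of small_gear_center in the frame of long_tray between -0.095 and -0.055 m or y of small_gear_center in the frame of long_tray between -0.02 and 0.02 m or y of small_gear_center in the frame of long_tray between 0.055 and 0.095 m) and x of large_capacitor_center in the frame of long_tray between -0.02 and 0.02 m and z of large_capacitor_center in the frame of long_tray between 0.029 and 0.037 m and (y of large_capacitor_center in the frame of long_tray between -0.095 and -0.055 m or y of large_capacitor_center in the frame of long_tray between -0.02 and 0.02 m or y of large_capacitor_center in the frame of long_tray between 0.055 and 0.095 m) and x of small_knob_center in the frame of short_tray between -0.02 and 0.02 m and z of small_knob_center in the frame of short_tray between 0.02 and 0.028 m and (y of small_knob_center in the frame of short_tray between -0.0575 and -0.0175 m or y of small_knob_center in the frame of short_tray between 0.0175 and 0.0575 m) and x of large_gear_center in the frame of short_tray between -0.02 and 0.02 m and z of large_gear_center in the frame of short_tray between 0.02 and 0.028 m and (y of large_gear_center in the frame of short_tray between -0.0575 and -0.0175 m or y of large_gear_center in the frame of short_tray between 0.0175 and 0.0575 m) and linear speed of each of large_knob, small_knob, large_gear, small_gear, large_capacitor, small_capacitor below 0.01 m/s and distance of small_capacitor_center from where it was at the start of the episode below 0.03 m); the robot touches nothing.
It fails at once if the mug is moved by more than 30 mm (distance of mug from where it was at the start of the episode above 0.03 m).
It fails at once if the screwdriver is moved by more than 30 mm (distance of screwdriver from where it was at the start of the episode above 0.03 m).
It fails at once if the smaller capacitor is moved by more than 30 mm (distance of small_capacitor_center from where it was at the start of the episode above 0.03 m).
It also fails if it takes over 128 s, if anything falls off the work surface, if the arm or the gripper's body presses on something with over 40 N, if the wrist force passes 120 N, or if a joint passes its speed limit or range.

## Working session

There is one attempt and no reset: what is moved stays moved. The work goes in short steps, Python scripts to look and compute and a tool call to move; the robot and the scene stay as the last step left them, time stands still between calls to the robot, and variables do not carry over. Pictures are saved under pics/ and viewed, and the job is handed in when it is done.

Besides the shell and the picture viewer there is one more tool, called after ">>>" in YAML: its name, and indented under it one key for each argument. servo_tool: Moves the arm, as the interface text tells. Its arguments: {"type":"object","properties":{"targets":{"type":"string"}},"required":["targets"]}

```bash
ls; mkdir -p pics
python3 - <<'E'
from bench import get_obs, vision, robot
import cv2
for n in("scene","top"):
    s=vision.snapshot(n); cv2.imwrite(f"pics/{n}0.png",s["image"][:,:,::-1]); print(n,s["mtx"],s["k1"],s["world_from_camera"])
o=get_obs(); print(o)
E
```

```text
pics
scene [[414.60092296   0.         313.94172134]
 [  0.         414.60092296 204.73811229]
 [  0.           0.           1.        ]] -0.03788238530946624 [[ 0.0427934   0.53572688 -0.84330625  1.42410474]
 [ 0.99904811 -0.03009425  0.03157852 -0.0316162 ]
 [-0.0084612  -0.84385487 -0.53650477  0.60436024]
 [ 0.          0.          0.          1.        ]]
top [[451.35057625   0.         319.41365191]
 [  0.         451.35057625 205.10577459]
 [  0.           0.           1.        ]] -0.07059940328940802 [[ 0.01144721 -0.98833676  0.15185323  0.36727293]
 [-0.99991135 -0.01234704 -0.00498406  0.01011807]
 [ 0.00680087 -0.15178271 -0.98839049  1.3102335 ]
 [ 0.          0.          0.          1.        ]]
{'time': 0.1, 'joint_positions': array([-1.32511084e+00,  8.78949545e-02,  1.37210260e+00, -4.02633113e-06,
        1.68359368e+00, -1.03086240e-01]), 'qvel': array([-0.00032469, -0.00246329, -0.00297969, -0.00053521, -0.00222277,
       -0.00160114]), 'joint_torque': array([ 1.80893410e-03, -3.41250730e+01, -3.03301728e+01,  7.19292602e-02,
        3.04437010e-02, -9.37657478e-05]), 'tool_pos': array([ 0.18782294, -0.51633767,  0.17031398]), 'ee_rot': array([-3.14139097e+00,  1.98838571e-03, -1.22202484e+00]), 'wrist_force': array([0.40436574, 0.0183362 , 0.76917639]), 'wrist_torque': array([0.02355641, 0.03690822, 0.00879797]), 'width': 0.09387577876368267}
```

View pics/scene0.png

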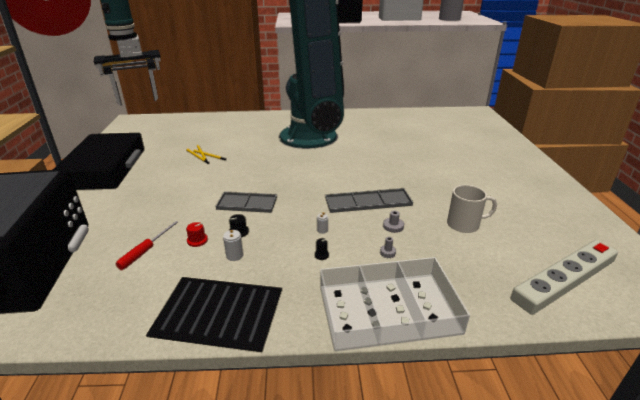

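View pics/top0.png

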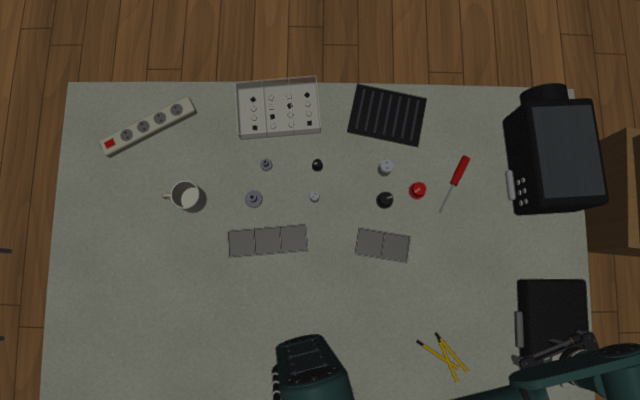

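```bash
cat > h.py <<'E'
import numpy as np, cv2
from bench import get_obs, vision, robot
def ray(s,uv):
    K=s["mtx"]; k1=s["k1"]; uv=np.atleast_2d(np.array(uv,float))
    p=cv2.undistortPoints(uv.reshape(-1,1,2),K,np.array([k1,0,0,0.]))[:,0]
    T=s["world_from_camera"]; d=np.c_[p,np.ones(len(p))]@T[:3,:3].T
    return T[:3,3],d
def onplane(s,uv,z):
    c,d=ray(s,uv); return c+d*((z-c[2])/d[:,2])[:,None]
def project(s,P):
    T=np.linalg.inv(s["world_from_camera"]); P=np.atleast_2d(P)
    return cv2.projectPoints(P.astype(float),cv2.Rodrigues(T[:3,:3])[0],T[:3,3],s["mtx"],np.array([s["k1"],0,0,0.]))[0][:,0]
E
python3 - <<'E'
from h import *
s=vision.snapshot("top"); im=s["image"][:,:,::-1]
cv2.imwrite("pics/topc.png",cv2.resize(im[145:270,220:450],None,fx=3.45,fy=3.45,interpolation=cv2.INTER_CUBIC))
s=vision.snapshot("scene"); im=s["image"][:,:,::-1]
cv2.imwrite("pics/scc.png",cv2.resize(im[180:270,170:430],None,fx=3,fy=3,interpolation=cv2.INTER_CUBIC))
E
```

```text
(no output)
```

View pics/topc.png

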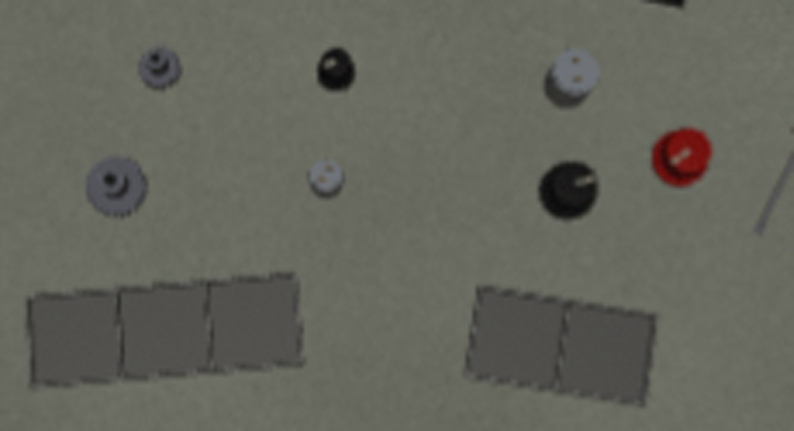

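View pics/scc.png

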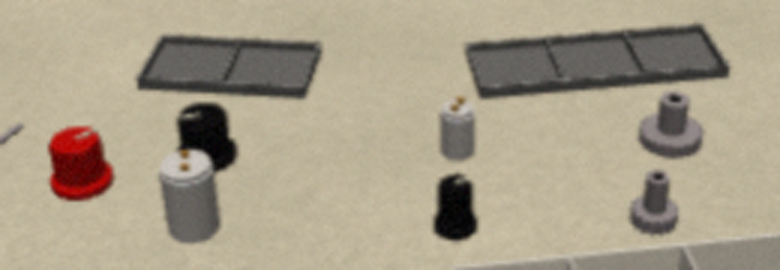

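```bash
cat > m.py <<'E'
from h import *
s=vision.snapshot("top"); im=s["image"][:,:,::-1].copy()
sc=vision.snapshot("scene"); im2=sc["image"][:,:,::-1].copy()
f=lambda p:[220+(p[0]+.5)/3.45-.5,145+(p[1]+.5)/3.45-.5]
g=lambda p:[170+(p[0]+.5)/3-.5,180+(p[1]+.5)/3-.5]
# name: (crop px top, z plane, radius, [(z,r)...])
P={'LG':((116,186),.012,[(.012,.026),(.042,.012),(0,.026)]),
'SG':((159,69),.012,[(.012,.018),(.042,.009),(0,.018)]),
'LK':((568,191),.008,[(.008,.025),(.042,.019),(0,.025)]),
'SK':((335,72),.008,[(.008,.017),(.042,.012),(0,.017)]),
'LC':((576,73),.06,[(.06,.02),(0,.02)]),
'SC':((327,176),.044,[(.044,.014),(0,.014)])}
G={'LG':((670,131),.012),'SG':((654,210),.012),'SK':((456,220),.008),'LC':((187,166),.06),'SC':((457,109),.044)}
S=4
a=cv2.resize(im[145:270,220:420],None,fx=S,fy=S,interpolation=cv2.INTER_CUBIC)
b=cv2.resize(im2[180:270,170:370+60],None,fx=3,fy=3,interpolation=cv2.INTER_CUBIC)
t=np.linspace(0,2*np.pi,60)
def draw(c):
    for z,r in c[1]:
        Q=np.c_[c[0][0]+r*np.cos(t),c[0][1]+r*np.sin(t),0*t+z]
        for (I,ss,o,k) in((a,s,(220,145),S),(b,sc,(170,180),3)):
            q=(project(ss,Q)-o+.5)*k-.5
            cv2.polylines(I,[np.round(q).astype(int)],True,(0,255,255) if z>0 else (0,255,0),1)
for n,(p,z,c) in P.items():
    w=onplane(s,f(p),z)[0]; w2=onplane(sc,g(G[n][0]),z)[0] if n in G else None
    print(n,w.round(4),None if w2 is None else w2.round(4), 'r',np.hypot(*w[:2]).round(3))
    draw((w,c))
L=[f(p) for p in[(28,297),(295,274),(303,366),(32,387)]]; H=[f(p) for p in[(479,287),(656,314),(643,405),(465,378)]]
for n,q,(l,wd) in(('long',L,(.228,.078)),('short',H,(.153,.078))):
    w=onplane(s,q,.012)[:,:2]; print(n,w.round(4).tolist(),'c',w.mean(0).round(4),'sides',[np.linalg.norm(w[i]-w[(i+1)%4]).round(4) for i in range(4)])
    d=(w[0]-w[1])+(w[3]-w[2]); print('yaw of y axis',np.degrees(np.arctan2(d[1],d[0])))
cv2.imwrite("pics/o1.png",a); cv2.imwrite("pics/o2.png",b)
E
python3 m.py
```

```text
LG [0.5836 0.1968 0.012 ] [0.59   0.1957 0.012 ] r 0.616
SG [0.6856 0.1635 0.012 ] [0.6926 0.1624 0.012 ] r 0.705
LK [ 0.5848 -0.1864  0.008 ] None r 0.614
SK [0.6858 0.0128 0.008 ] [0.6914 0.0122 0.008 ] r 0.686
LC [ 0.675  -0.1863  0.06  ] [ 0.6826 -0.1853  0.06  ] r 0.7
SC [0.5888 0.0182 0.044 ] [0.595  0.0186 0.044 ] r 0.589
long [[0.4885, 0.2676], [0.5108, 0.0442], [0.434, 0.0363], [0.4135, 0.2612]] c [0.4617 0.1523] sides [np.float64(0.2245), np.float64(0.0772), np.float64(0.2259), np.float64(0.0752)]
yaw of y axis 95.43912036098381
short [[0.5017, -0.1102], [0.4806, -0.2589], [0.4046, -0.2468], [0.4255, -0.0985]] c [ 0.4531 -0.1786] sides [np.float64(0.1502), np.float64(0.0769), np.float64(0.1498), np.float64(0.077)]
yaw of y axis 81.9456995067667
```

View pics/o1.png

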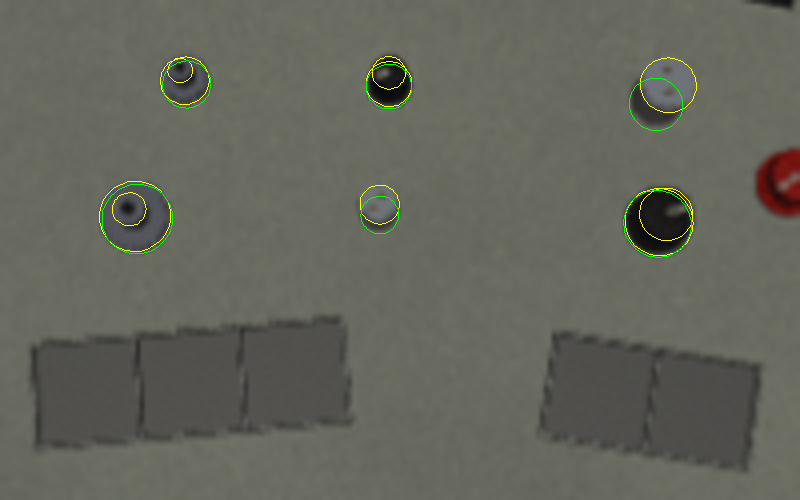

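View pics/o2.png

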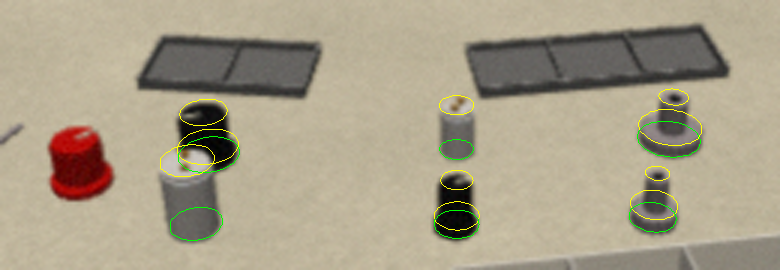

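```bash
cat > d.py <<'E'
import sys
from h import *
from scipy.spatial.transform import Rotation as R
def delta(x,y,z,yaw=0,o=None):
    o=o or get_obs(); r=R.from_euler('xyz',o['ee_rot']); t=R.from_euler('xyz',[np.pi,0,yaw])
    sh=r.inv().apply(np.array([x,y,z])-o['tool_pos'])/.25; rv=(r.inv()*t).as_rotvec()/np.pi
    return sh.round(4),rv.round(4)
if __name__=="__main__":
    o=get_obs(); print('t',o['time'],'pos',o['tool_pos'].round(4),'rot',o['ee_rot'].round(4),'w',o['width'].round(4),'F',o['wrist_force'].round(1))
    for a in sys.argv[1:]: print(a,*delta(*map(float,a.split(','))))
E
python3 d.py .32,-.35,.2 .456,-.178,.2
python3 - <<'E'
from h import *
s=vision.snapshot("scene"); t=vision.snapshot("top")
print(onplane(t,[(237,138),(279,138),(320,135)],0.04).round(3), onplane(s,[(321,283),(435,260)],.04).round(3), onplane(t,[(418,190)],.02).round(3))
print(onplane(t,[(440,212),(466,157)],.01).round(3),onplane(t,[(185,196),(205,196)],.09).round(3))
E
```

```text
[[0.758 0.247 0.04 ]
 [0.759 0.124 0.04 ]
 [0.77  0.004 0.04 ]] [[0.823 0.003 0.04 ]
 [0.767 0.246 0.04 ]] [[ 0.614 -0.284  0.02 ]]
[[ 0.551 -0.35   0.01 ]
 [ 0.718 -0.434  0.01 ]] [[0.576 0.375 0.09 ]
 [0.576 0.319 0.09 ]]Traceback (most recent call last):
  File "d.py", line 9, in <module>
    o=get_obs(); print('t',o['time'],'pos',o['tool_pos'].round(4),'rot',o['ee_rot'].round(4),'w',o['width'].round(4),'F',o['wrist_force'].round(1))
                                                                                                 ^^^^^^^^^^^^^^^^
AttributeError: 'float' object has no attribute 'round'
```

```bash
sed -i "s/o\['width'\].round(4)/round(o['width'],4)/" d.py; python3 d.py .32,-.35,.2 .456,-.178,.2
```

```text
t 0.4 pos [ 0.1879 -0.5168  0.1713] rot [-3.1416e+00  2.0000e-04 -1.2221e+00] w 0.0939 F [-0.3 -0.1  0. ]
.32,-.35,.2 [-0.4467 -0.7245 -0.1149] [-0.     0.    -0.389]
.456,-.178,.2 [-0.9074 -1.4708 -0.1148] [-0.     0.    -0.389]
```

Candidates, as top-view pixels:
- **Large knob:** black at (385,200), the one I want. The red look-alike at (418,190) is not meant, and the small black knob is at (317,165).
- **Gears:** large at (254,199), small at (266,164).
- **Capacitors:** large at (386,167). The small one at (314,197) stays where it is.

The close crop and the size overlays agree with this choice. The two views differ by about 6 mm in x, so I use the mean.

>>> servo_tool:
  targets: "1 0 0 -0.115 0 0 0;1 -0.11 -0.18 -0.115 0 0 -0.039;1 -0.2 -0.33 -0.115 0 0 -0.078;1 -0.3 -0.48 -0.115 0 0 -0.117;1 -0.4 -0.64 -0.115 0 0 -0.156;1 -0.447 -0.725 -0.115 0 0 -0.195;1 -0.447 -0.725 -0.115 0 0 -0.234;1 -0.447 -0.725 -0.115 0 0 -0.273;1 -0.447 -0.725 -0.115 0 0 -0.312;1 -0.447 -0.725 -0.115 0 0 -0.351;1 -0.447 -0.725 -0.115 0 0 -0.389;1 -0.447 -0.725 -0.115 0 0 -0.389"

```text
time: 1.4
tool_pos: [0.3202, -0.3498, 0.2003]
ee_rot: [3.141, -0.0, 0.002]
wrist_force: [0.4, -0.1, 0.2]
width: 0.0941
```

```bash
python3 d.py .5,-.186,.15 .679,-.186,.13 .679,-.186,.03
```

```text
t 1.4 pos [ 0.3202 -0.3498  0.2003] rot [ 3.1413e+00 -1.0000e-04  2.2000e-03] w 0.0941 F [ 0.4 -0.1  0.2]
.5,-.186,.15 [ 0.7207 -0.6538  0.2009] [ 0.0001 -0.      0.0007]
.679,-.186,.13 [ 1.4367 -0.6522  0.281 ] [ 0.0001 -0.      0.0007]
.679,-.186,.03 [ 1.4367 -0.6524  0.681 ] [ 0.0001 -0.      0.0007]
```

>>> servo_tool:
  targets: "0.75 0.12 -0.11 0 0 0 0;0.75 0.24 -0.22 0 0 0 0;0.75 0.36 -0.33 0 0 0 0;0.75 0.48 -0.44 0 0 0 0;0.75 0.6 -0.55 0 0 0 0;0.75 0.72 -0.652 0.1 0 0 0;0.75 0.82 -0.652 0.2 0 0 0;0.75 0.92 -0.652 0.2 0 0 0;0.75 1 -0.652 0.2 0 0 0;0.75 1 -0.652 0.2 0 0 0;0.75 1 -0.652 0.2 0 0 0"

```text
time: 2.32
tool_pos: [0.5702, -0.1867, 0.1494]
ee_rot: [-3.141, 0.002, -0.001]
wrist_force: [0.7, -0.7, 0.5]
width: 0.0702
```

```bash
python3 d.py .679,-.186,.12  .679,-.186,.03
python3 - <<'E'
from h import *
s=vision.snapshot("top"); o=get_obs()
print(project(s,[o['tool_pos']]))
cv2.imwrite("pics/t2.png",cv2.resize(s["image"][120:260,300:460,::-1],None,fx=4,fy=4,interpolation=cv2.INTER_CUBIC))
E
```

```text
t 2.3167 pos [ 0.5702 -0.1867  0.1494] rot [-3.1413e+00  1.7000e-03 -1.3000e-03] w 0.0702 F [ 0.7 -0.7  0.5]
.679,-.186,.12 [ 0.4354 -0.0035  0.1168] [-0.0001  0.0005 -0.0004]
.679,-.186,.03 [ 0.436  -0.0034  0.4768] [-0.0001  0.0005 -0.0004]
[[392.62856236 196.87291548]]
```

View pics/t2.png

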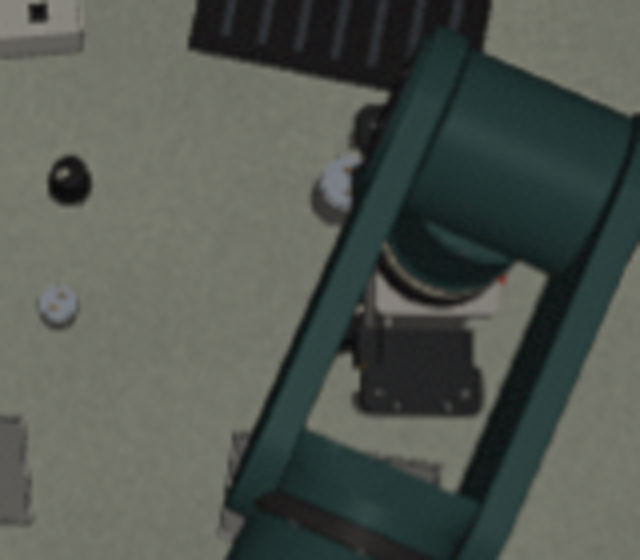

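>>> servo_tool:
  targets: "0.75 0.1 -0.003 0.03 0 0 0;0.75 0.2 -0.003 0.06 0 0 0;0.75 0.3 -0.003 0.1 0 0 0;0.75 0.4 -0.003 0.12 0 0 0;0.75 0.436 -0.003 0.12 0 0 0;0.75 0.436 -0.003 0.12 0 0 0;0.75 0.436 -0.003 0.12 0 0 0"

```text
time: 2.95
tool_pos: [0.6783, -0.1867, 0.1206]
ee_rot: [3.141, 0.0, -0.001]
wrist_force: [-0.1, 0.4, -0.4]
width: 0.0702
```

```bash
python3 d.py .679,-.186,.03
python3 - <<'E'
from h import *
s=vision.snapshot("scene"); o=get_obs()
print(project(s,[o['tool_pos']]))
cv2.imwrite("pics/t3.png",cv2.resize(s["image"][130:280,150:310,::-1],None,fx=4,fy=4,interpolation=cv2.INTER_CUBIC))
E
```

```text
t 2.95 pos [ 0.6783 -0.1867  0.1206] rot [ 3.1413e+00  2.0000e-04 -1.3000e-03] w 0.0702 F [-0.1  0.4 -0.4]
.679,-.186,.03 [ 0.0027 -0.0029  0.3626] [ 0.0001  0.0001 -0.0004]
[[228.26827498 210.73059356]]
```

View pics/t3.png

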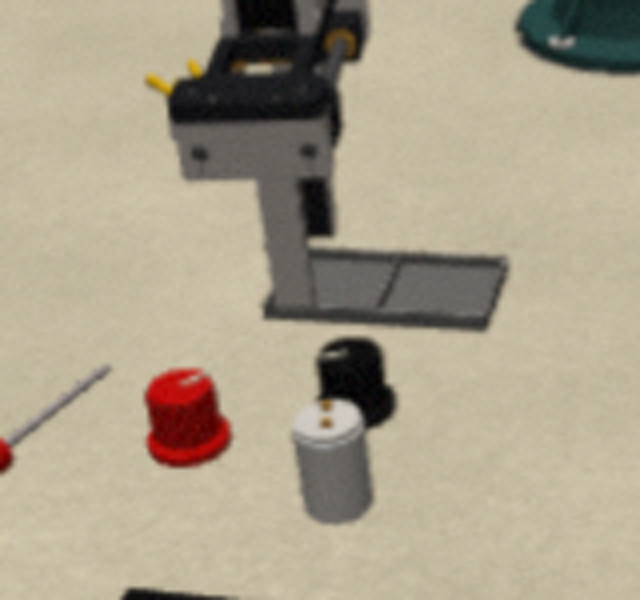

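Run:
```python
from h import *
s=vision.snapshot("scene"); p=get_obs()['tool_pos']
for dx in(.035,.0475): print((project(s,[p+[dx,-.008,0],p+[dx,.008,0]])-[150,130]+.5)*4)
```

```text
[[290.64633594 362.1286045 ]
 [321.74511368 361.17746753]]
[[287.12864568 376.03948648]
 [318.61415873 375.07273287]]
```

Run:
```python
from h import *
s=vision.snapshot("scene"); o=get_obs();p=o['tool_pos'];print(o['time'],p)
I=cv2.resize(s["image"][100:250,150:310,::-1],None,fx=4,fy=4,interpolation=cv2.INTER_CUBIC)
for z in(0,.019,.097):
  for dx in(-.047,-.035,.035,.0475):
    q=np.round((project(s,[p+[dx,-.008,z],p+[dx,.008,z]])-[150,100]+.5)*4).astype(int); cv2.line(I,q[0],q[1],(0,255,255),1)
cv2.imwrite("pics/t4.png",I)
```

```text
3.1 [ 0.67827789 -0.18667176  0.12152732]
```

View pics/t4.png

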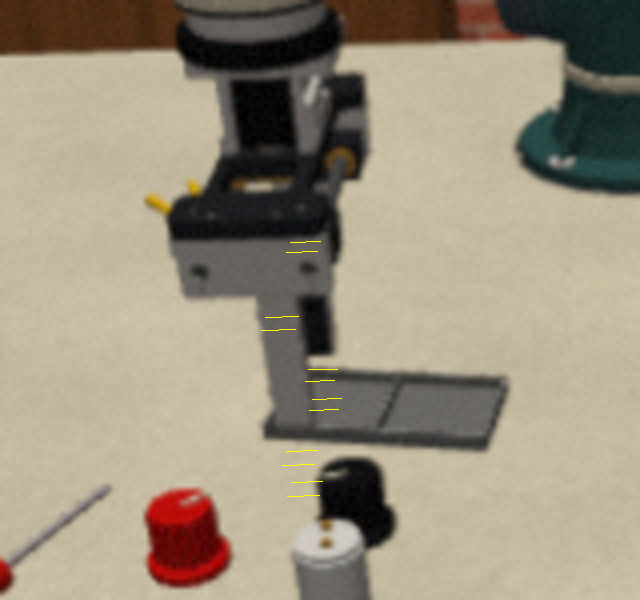

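Run:
```python
from h import *
s=vision.snapshot("scene");t=vision.snapshot("top"); o=get_obs();p=o['tool_pos'];print(o['time'],p,o['joint_positions'],o['width'])
for n,S in(('scene',s),('top',t)): print(n,project(S,[[0,0,0],[0,.08,0],[0,-.08,0],p,p+[0,0,.1],p+[0,0,.2]]).round(1).tolist())
cv2.imwrite("pics/s5.png",s["image"][:,:,::-1]);cv2.imwrite("pics/t5.png",t["image"][:,:,::-1])
```

```text
3.2 [ 0.67847366 -0.1865476   0.12136816] [-3.48746685e-01  4.45909990e-01  1.02743545e+00 -1.81733836e-04
  1.66692925e+00 -3.47955483e-01] 0.07043294629081402
scene [[307.4, 135.8], [329.0, 135.3], [285.6, 136.4], [228.3, 210.7], [222.4, 169.0], [215.8, 121.7]]
top [[318.3, 406.8], [289.6, 406.5], [347.0, 407.0], [390.1, 159.2], [396.6, 149.1], [404.2, 137.2]]
```

View pics/s5.png

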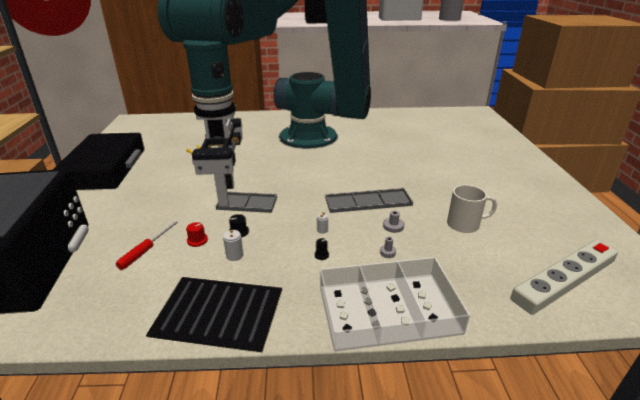

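View pics/t5.png

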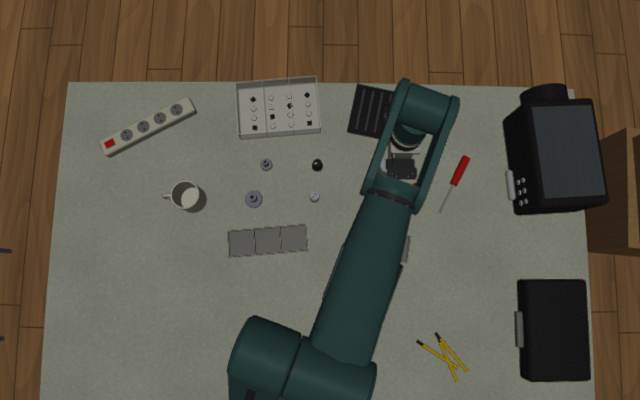

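Run:
```python
from h import *
s=vision.snapshot("scene");t=vision.snapshot("top")
p=np.array([.1878,-.5165,.1708]); d=np.array([.343,-.94,0])
for k in(.047,.06): print(project(s,[p-k*d,p+k*d]).round(1).tolist(),project(t,[p-k*d,p+k*d]).round(1).tolist())
cv2.imwrite("pics/s6.png",cv2.resize(cv2.imread("pics/scene0.png")[30:120,80:180],None,fx=6,fy=6))
cv2.imwrite("pics/t6.png",cv2.resize(cv2.imread("pics/top0.png")[300:400,500:640],None,fx=5,fy=5))
```

```text
[[155.7, 110.6], [123.7, 115.1]] [[509.3, 354.8], [543.0, 341.2]]
[[160.1, 109.9], [119.1, 115.7]] [[504.6, 356.6], [547.6, 339.3]]
```

View pics/s6.png

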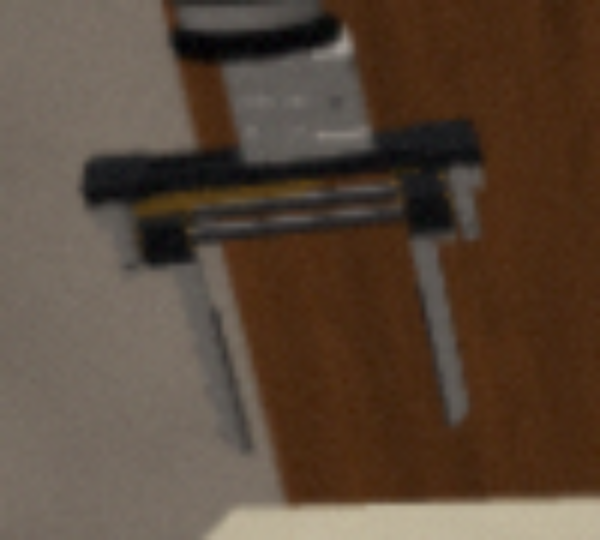

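View pics/t6.png

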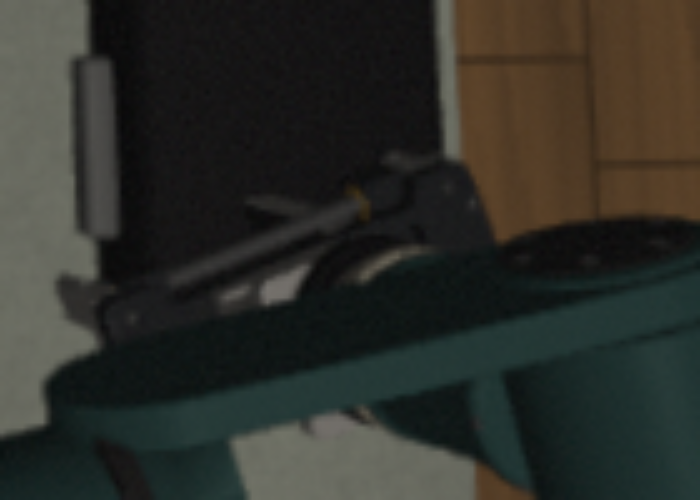

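Run:
```python
from h import *
s=vision.snapshot("scene")
def atx(s,uv,x):
    c,d=ray(s,uv);d=d[0];return c+d*(x-c[0])/d[0]
for uv in [(223.4,206.2),(229.9,187.9)]:
  for x in(.725,.713,.643,.631): print(uv,atx(s,uv,x).round(4))
c=s["world_from_camera"][:3,3]
# start tips
for uv,P in [((155,100.5),[.1878-.05*.343,-.5165+.05*.94]),((121,105),[.1878+.05*.343,-.5165-.05*.94])]: print(atx(s,uv,P[0]).round(3),P)
```

```text
(223.4, 206.2) [ 0.725  -0.1854  0.1626]
(223.4, 206.2) [ 0.713 -0.188  0.155]
(223.4, 206.2) [ 0.643  -0.2034  0.1108]
(223.4, 206.2) [ 0.631  -0.206   0.1032]
(229.9, 187.9) [ 0.725  -0.1677  0.2039]
(229.9, 187.9) [ 0.713  -0.17    0.1971]
(229.9, 187.9) [ 0.643  -0.1836  0.157 ]
(229.9, 187.9) [ 0.631  -0.186   0.1501]
[ 0.171 -0.468  0.202] [0.17065, -0.4695]
[ 0.205 -0.56   0.203] [0.20495, -0.5635]
```

The y positions agree, but the visible fingertips sit about 35 mm higher than the reported TCP. I'll test this safely: go down to a reported z of 0.042 and close. That is harmless whichever of the two is right.

>>> servo_tool:
  targets: "0.75 0 0 0.1 0 0 0;0.75 0 0 0.2 0 0 0;0.75 0 0 0.26 0 0 0;0.75 0 0 0.3 0 0 0;0.75 0 0 0.318 0 0 0;0.75 0 0 0.318 0 0 0;0.5 0 0 0.318 0 0 0;0.5 0 0 0.318 0 0 0;0.3 0 0 0.318 0 0 0;0.3 0 0 0.318 0 0 0;0.3 0 0 0.318 0 0 0;0.3 0 0 0.318 0 0 0"

```text
time: 4.35
tool_pos: [0.6793, -0.1863, 0.0411]
ee_rot: [3.141, -0.001, 0.0]
wrist_force: [0.1, -0.6, -0.2]
width: 0.0339
```

```bash
python3 d.py
python3 - <<'E'
from h import *
s=vision.snapshot("scene")
cv2.imwrite("pics/t7.png",cv2.resize(s["image"][130:280,150:310,::-1],None,fx=4,fy=4,interpolation=cv2.INTER_CUBIC))
E
```

```text
t 4.35 pos [ 0.6793 -0.1863  0.0411] rot [ 3.1413e+00 -7.0000e-04  1.0000e-04] w 0.0339 F [ 0.1 -0.6 -0.2]
```

View pics/t7.png

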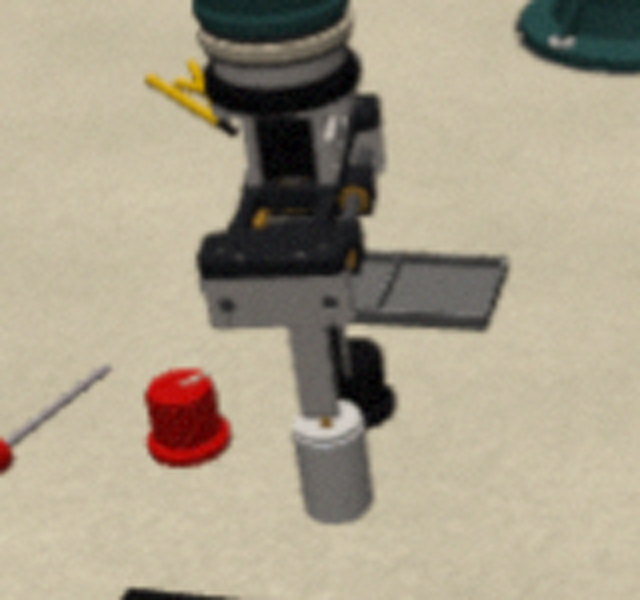

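The width closed to 34 mm with nothing gripped, so the real tips are about 35 mm above the reported TCP. I'll touch the table at an empty spot to get the exact offset.

>>> servo_tool:
  targets: "0.3 0 0 -0.12 0 0 0;0.3 0 0 -0.16 0 0 0;0.2 -0.05 -0.1 -0.16 0 0 0;0.2 -0.1 -0.2 -0.16 0 0 0;0.2 -0.16 -0.32 -0.16 0 0 0;0.2 -0.16 -0.32 -0.06 0 0 0;0.2 -0.16 -0.32 0.06 0 0 0;0.2 -0.16 -0.32 0.15 0 0 0;0.2 -0.16 -0.32 0.2 0 0 0;0.2 -0.16 -0.32 0.22 0 0 0;0.2 -0.16 -0.32 0.22 0 0 0;0.2 -0.16 -0.32 0.22 0 0 0"

```text
time: 5.4
tool_pos: [0.6402, -0.1066, -0.013]
ee_rot: [3.141, -0.002, -0.0]
wrist_force: [-0.5, -1.5, 0.2]
width: 0.0193
```

```bash
python3 d.py
python3 - <<'E'
from h import *
s=vision.snapshot("scene");p=get_obs()['tool_pos']
I=cv2.resize(s["image"][130:280,200:360,::-1],None,fx=4,fy=4,interpolation=cv2.INTER_CUBIC)
cv2.imwrite("pics/t8.png",I)
E
```

```text
t 5.4 pos [ 0.6402 -0.1066 -0.013 ] rot [ 3.1409e+00 -2.3000e-03 -2.0000e-04] w 0.0193 F [-0.5 -1.5  0.2]
```

View pics/t8.png

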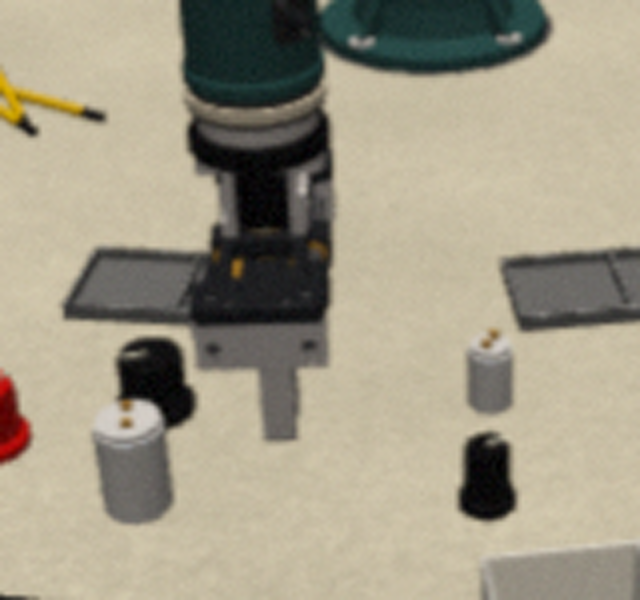

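>>> servo_tool:
  targets: "0.2 0 0 0.01 0 0 0;0.2 0 0 0.02 0 0 0;0.2 0 0 0.03 0 0 0;0.2 0 0 0.04 0 0 0;0.2 0 0 0.05 0 0 0;0.2 0 0 0.05 0 0 0"

```text
time: 5.95
tool_pos: [0.6385, -0.106, -0.0278]
ee_rot: [-3.141, 0.001, 0.0]
wrist_force: [-0.3, 0.4, -0.0]
width: 0.0187
```

>>> servo_tool:
  targets: "0.2 0 0 0.008 0 0 0;0.2 0 0 0.012 0 0 0;0.2 0 0 0.012 0 0 0"

```text
time: 6.2
tool_pos: [0.6389, -0.1062, -0.0302]
ee_rot: [-3.142, 0.001, 0.0]
wrist_force: [-0.1, 0.3, -0.5]
width: 0.0189
```

>>> servo_tool:
  targets: "0.2 0 0 0.008 0 0 0;0.2 0 0 0.012 0 0 0;0.2 0 0 0.012 0 0 0"

```text
time: 6.45
tool_pos: [0.6389, -0.1061, -0.0332]
ee_rot: [-3.142, 0.0, 0.0]
wrist_force: [-0.7, -0.3, 0.3]
width: 0.0187
```

>>> servo_tool:
  targets: "0.2 0 0 0.006 0 0 0;0.2 0 0 0.01 0 0 0;0.2 0 0 0.01 0 0 0"

```text
time: 6.7
tool_pos: [0.6393, -0.1062, -0.0338]
ee_rot: [3.141, -0.001, 0.0]
wrist_force: [-2.4, 0.8, 5.5]
width: 0.0188
```

>>> servo_tool:
  targets: "0.2 0 0 0.006 0 0 0;0.2 0 0 0.01 0 0 0;0.2 0 0 0.01 0 0 0"

```text
time: 6.95
tool_pos: [0.6393, -0.1062, -0.0339]
ee_rot: [3.141, -0.001, 0.0]
wrist_force: [-5.9, 1.8, 14.8]
width: 0.0191
```

```bash
python3 d.py
python3 - <<'E'
from h import *
s=vision.snapshot("scene");p=get_obs()['tool_pos']
I=cv2.resize(s["image"][130:280,200:360,::-1],None,fx=4,fy=4,interpolation=cv2.INTER_CUBIC)
print((project(s,[[.6389+.0095+.0125,-.106,0],[.6389+.0095+.0125,-.106,0.01]])-[200,130]+.5)*4)
cv2.imwrite("pics/t9.png",I)
E
```

```text
t 6.95 pos [ 0.6393 -0.1062 -0.0339] rot [ 3.1411e+00 -1.0000e-03  3.0000e-04] w 0.0191 F [-5.9  1.8 14.8]
[[282.95785881 478.33927911]
 [281.82475438 464.77708486]]
```

View pics/t9.png

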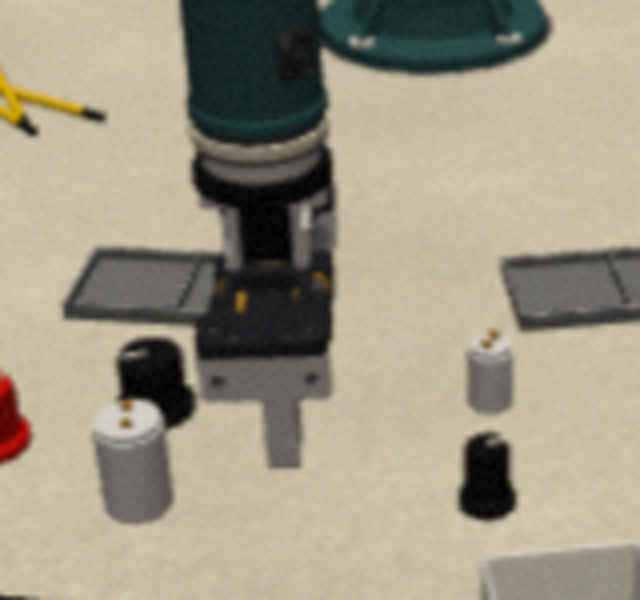

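>>> servo_tool:
  targets: "0.85 0 0 -0.1 0 0 0;0.85 0 0 -0.25 0 0 0;0.85 0 0 -0.4 0 0 0;0.85 0 0 -0.52 0 0 0;0.85 0.1 0.16 -0.52 0 0 0;0.85 0.18 0.32 -0.52 0 0 0;0.85 0.18 0.32 -0.52 0 0 0;0.85 0.18 0.32 -0.4 0 0 0;0.85 0.18 0.32 -0.36 0 0 0;0.85 0.18 0.32 -0.36 0 0 0;0.85 0.18 0.32 -0.36 0 0 0"

```text
time: 7.92
tool_pos: [0.6828, -0.1851, 0.0504]
ee_rot: [-3.14, 0.004, 0.001]
wrist_force: [0.6, 0.7, 0.9]
width: 0.08
```

```bash
python3 d.py .684,-.186,-.009
python3 - <<'E'
from h import *
s=vision.snapshot("scene");p=get_obs()['tool_pos']
I=cv2.resize(s["image"][130:280,150:310,::-1],None,fx=4,fy=4,interpolation=cv2.INTER_CUBIC)
cv2.imwrite("pics/t10.png",I)
E
```

```text
t 7.9167 pos [ 0.6828 -0.1851  0.0504] rot [-3.1401e+00  3.7000e-03  6.0000e-04] w 0.08 F [0.6 0.7 0.9]
.684,-.186,-.009 [0.0058 0.0039 0.2377] [-0.0005  0.0012  0.0002]
```

View pics/t10.png

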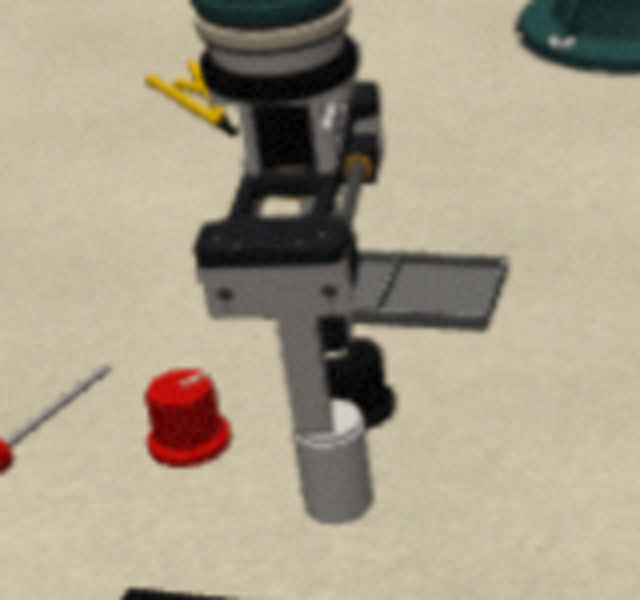

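>>> servo_tool:
  targets: "0.85 0.006 0.004 0.05 0 0.001 0;0.85 0.006 0.004 0.1 0 0.001 0;0.85 0.006 0.004 0.15 0 0.001 0;0.85 0.006 0.004 0.2 0 0.001 0;0.85 0.006 0.004 0.236 0 0.001 0;0.85 0.006 0.004 0.236 0 0.001 0"

```text
time: 8.47
tool_pos: [0.6831, -0.1863, -0.0112]
ee_rot: [-3.139, 0.003, 0.0]
wrist_force: [-0.2, 0.6, -1.2]
width: 0.0802
```

>>> servo_tool:
  targets: "0.6 0 0 0 0 0 0;0.5 0 0 0 0 0 0;0.4 0 0 0 0 0 0;0.3 0 0 0 0 0 0;0.2 0 0 0 0 0 0;0.1 0 0 0 0 0 0;0 0 0 0 0 0 0;0 0 0 0 0 0 0"

```text
time: 9.13
tool_pos: [0.6853, -0.1874, -0.0061]
ee_rot: [3.141, -0.003, -0.0]
wrist_force: [-3.6, 0.1, 4.1]
width: 0.0398
```

```bash
python3 d.py
python3 - <<'E'
from h import *
s=vision.snapshot("scene");p=get_obs()['tool_pos']
I=cv2.resize(s["image"][130:280,150:310,::-1],None,fx=4,fy=4,interpolation=cv2.INTER_CUBIC)
cv2.imwrite("pics/t11.png",I)
E
```

```text
t 9.1333 pos [ 0.6853 -0.1874 -0.0061] rot [ 3.1411e+00 -2.7000e-03 -0.0000e+00] w 0.0398 F [-3.6  0.1  4.1]
```

View pics/t11.png

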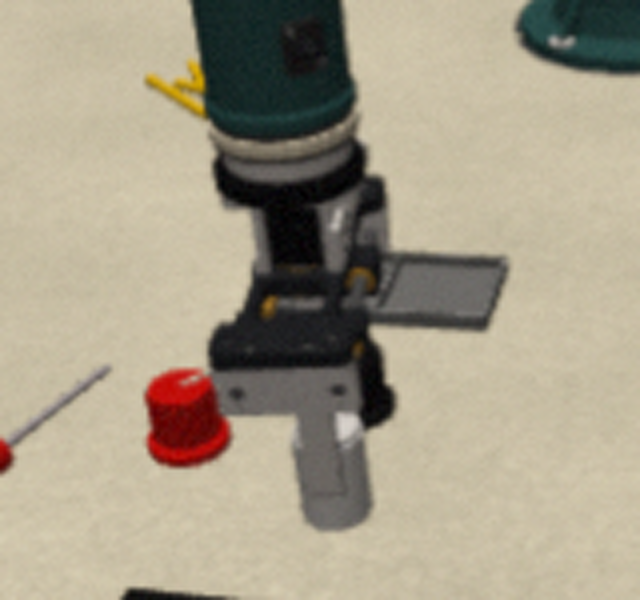

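>>> servo_tool:
  targets: "0 0 0 -0.08 0 0 0;0 0 0 -0.18 0 0 0;0 0 0 -0.3 0 0 0;0 0 0 -0.4 0 0 0;0 -0.08 -0.1 -0.4 0 0 0;0 -0.16 -0.2 -0.4 0 0 0;0 -0.24 -0.3 -0.4 0 0 0;0 -0.32 -0.4 -0.4 0 0 0;0 -0.4 -0.5 -0.4 0 0 0;0 -0.48 -0.6 -0.4 0 0 0;0 -0.56 -0.7 -0.4 0 0 0;0 -0.56 -0.7 -0.4 0 0 0"

```text
time: 10.18
tool_pos: [0.542, -0.0075, 0.0919]
ee_rot: [-3.138, -0.001, 0.004]
wrist_force: [0.1, 0.3, -1.2]
width: 0.0392
```

```bash
python3 d.py .477,.077,.08 .477,.077,-.005
```

```text
t 10.1833 pos [ 0.542  -0.0075  0.0919] rot [-3.1382e+00 -1.0000e-03  4.5000e-03] w 0.0392 F [ 0.1  0.3 -1.2]
.477,.077,.08 [-0.2587 -0.3389  0.0484] [-0.0011 -0.0003  0.0014]
.477,.077,-.005 [-0.2591 -0.3377  0.3884] [-0.0011 -0.0003  0.0014]
```

>>> servo_tool:
  targets: "0 -0.1 -0.12 0 0 0 0;0 -0.2 -0.24 0 0 0 0;0 -0.259 -0.338 0.04 -0.001 0 0.001;0 -0.259 -0.338 0.12 -0.001 0 0.001;0 -0.259 -0.338 0.2 -0.001 0 0.001;0 -0.259 -0.338 0.24 -0.001 0 0.001;0 -0.259 -0.338 0.24 -0.001 0 0.001;0 -0.259 -0.338 0.24 -0.001 0 0.001"

```text
time: 10.85
tool_pos: [0.4808, 0.0721, 0.032]
ee_rot: [3.139, -0.002, -0.004]
wrist_force: [0.7, 0.3, -1.1]
width: 0.0392
```

```bash
cat > pic.py <<'E'
import sys
from h import *
n,cam,x0,y0,w,h,k=sys.argv[1:]; x0,y0,w,h=map(int,(x0,y0,w,h));k=float(k)
s=vision.snapshot(cam); cv2.imwrite(f"pics/{n}.png",cv2.resize(s["image"][y0:y0+h,x0:x0+w,::-1],None,fx=k,fy=k,interpolation=cv2.INTER_CUBIC))
E
python3 d.py .477,.077,-.005; python3 pic.py p1 scene 270 100 160 140 4;python3 pic.py p2 top 220 150 200 130 4
```

```text
t 10.85 pos [0.4808 0.0721 0.032 ] rot [ 3.1385e+00 -2.2000e-03 -3.6000e-03] w 0.0392 F [ 0.7  0.3 -1.1]
.477,.077,-.005 [-0.0156 -0.0201  0.1479] [ 0.001  -0.0007 -0.0011]
```

View pics/p1.png

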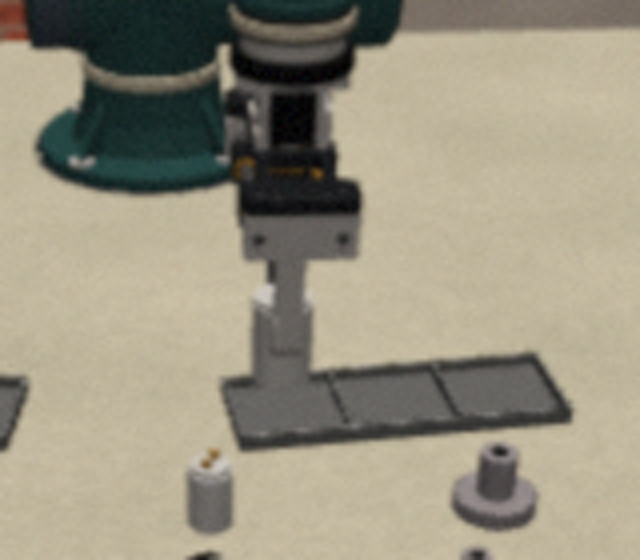

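View pics/p2.png

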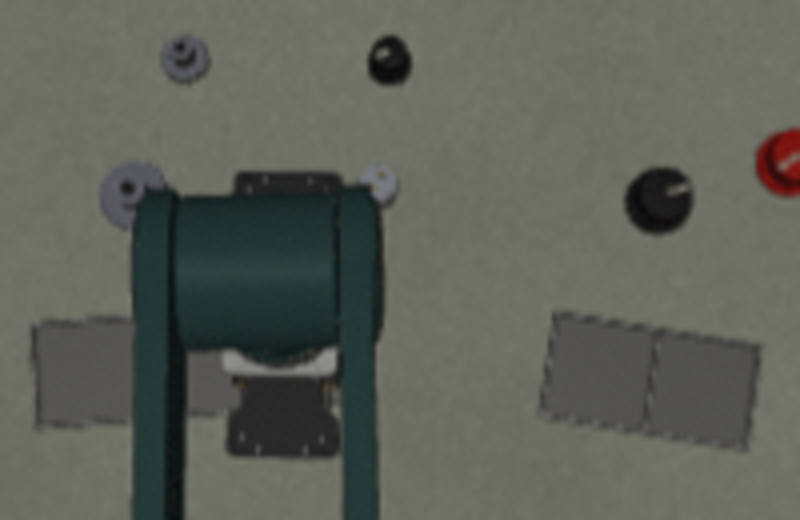

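Run:
```python
from h import *
s=vision.snapshot("scene")
f=lambda p:[270+(p[0]+.5)/4-.5,100+(p[1]+.5)/4-.5]
for z in(.036,.04,.044): print(z,onplane(s,[f((285,388)),f((254,381)),f((313,379))],z).round(4).tolist())
w=onplane(s,[f(p) for p in[(221,382),(535,354),(571,411),(240,443)]],.012); print(w.round(4).tolist(),w.mean(0))
g=lambda p:[170+(p[0]+.5)/3-.5,180+(p[1]+.5)/3-.5]
w=onplane(s,[g(p) for p in[(161,37),(320,43),(305,93),(139,85)]],.012); print(w.round(4).tolist(),w.mean(0))
```

```text
0.036 [[0.4949, 0.0744, 0.036], [0.4849, 0.0547, 0.036], [0.4845, 0.0941, 0.036]]
0.04 [[0.5015, 0.0736, 0.04], [0.4915, 0.0541, 0.04], [0.4911, 0.0932, 0.04]]
0.044 [[0.508, 0.0729, 0.044], [0.4981, 0.0535, 0.044], [0.4977, 0.0923, 0.044]]
[[0.4452, 0.0355, 0.012], [0.4195, 0.2604, 0.012], [0.496, 0.2675, 0.012], [0.5226, 0.0429, 0.012]] [0.47083857 0.15156891 0.012     ]
[[0.412, -0.2485, 0.012], [0.4315, -0.0988, 0.012], [0.5156, -0.109, 0.012], [0.4945, -0.2562, 0.012]] [ 0.46339618 -0.17812993  0.012     ]
```

>>> servo_tool:
  targets: "0 -0.016 -0.018 0 0.001 0 -0.001;0 -0.016 -0.018 0 0.001 0 -0.001;0 -0.016 -0.018 0.06 0.001 0 -0.001;0 -0.016 -0.018 0.1 0.001 0 -0.001;0 -0.016 -0.018 0.12 0.001 0 -0.001;0 -0.016 -0.018 0.13 0.001 0 -0.001;0 -0.016 -0.018 0.13 0.001 0 -0.001;0 -0.016 -0.018 0.13 0.001 0 -0.001"

```text
time: 11.67
tool_pos: [0.477, 0.0767, 0.0001]
ee_rot: [3.142, -0.003, 0.0]
wrist_force: [0.7, 0.2, -0.8]
width: 0.039
```

>>> servo_tool:
  targets: "0 0 0 0.005 0 0 0;0 0 0 0.01 0 0 0;0 0 0 0.01 0 0 0"

```text
time: 11.92
tool_pos: [0.477, 0.0767, -0.0024]
ee_rot: [3.142, -0.003, 0.0]
wrist_force: [-0.5, -0.6, -1.8]
width: 0.0397
```

>>> servo_tool:
  targets: "0 0 0 0.006 0 0 0;0 0 0 0.01 0 0 0;0 0 0 0.01 0 0 0"

```text
time: 12.17
tool_pos: [0.4773, 0.0768, -0.0032]
ee_rot: [3.142, -0.004, 0.0]
wrist_force: [-2.8, 0.7, 7.1]
width: 0.0397
```

```bash
python3 d.py;  python3 pic.py p3 scene 270 100 160 140 4
```

```text
t 12.1667 pos [ 0.4773  0.0768 -0.0032] rot [ 3.1415e+00 -4.0000e-03  1.0000e-04] w 0.0397 F [-2.8  0.7  7.1]
```

View pics/p3.png

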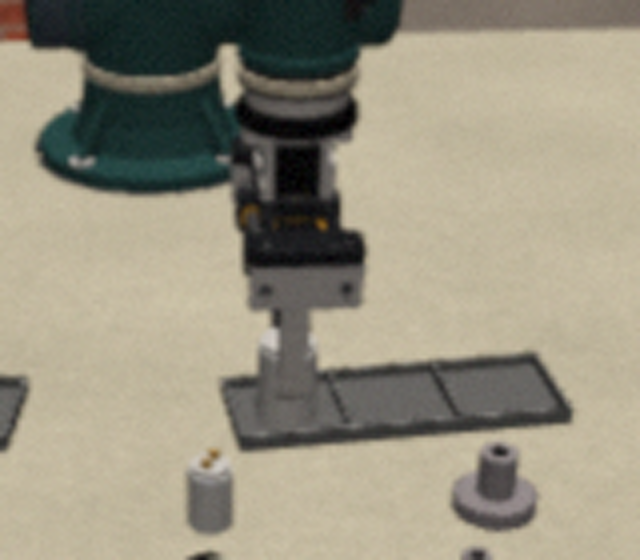

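>>> servo_tool:
  targets: "0.6 0 0 0 0 0 0;0.7 0 0 0 0 0 0;0.7 0 0 0 0 0 0;0.7 0 0 0 0 0 0;0.7 0 0 -0.1 0 0 0;0.7 0 0 -0.22 0 0 0;0.7 0 0 -0.34 0 0 0;0.7 0 0 -0.42 0 0 0;0.7 0 0.1 -0.42 0 0 0;0.7 0 0.2 -0.42 0 0 0;0.7 0 0.3 -0.42 0 0 0;0.7 0 0.4 -0.42 0 0 0"

```text
time: 13.22
tool_pos: [0.4765, -0.0242, 0.1]
ee_rot: [3.141, -0.004, 0.001]
wrist_force: [-0.3, -0.1, -0.6]
width: 0.0656
```

```bash
python3 d.py .591,-.186,.06;  python3 pic.py p4 scene 270 100 160 140 4
```

```text
t 13.2167 pos [ 0.4765 -0.0242  0.1   ] rot [ 3.1414e+00 -3.6000e-03  9.0000e-04] w 0.0656 F [-0.3 -0.1 -0.6]
.591,-.186,.06 [0.4569 0.6478 0.1619] [ 0.0001 -0.0012  0.0003]
```

View pics/p4.png

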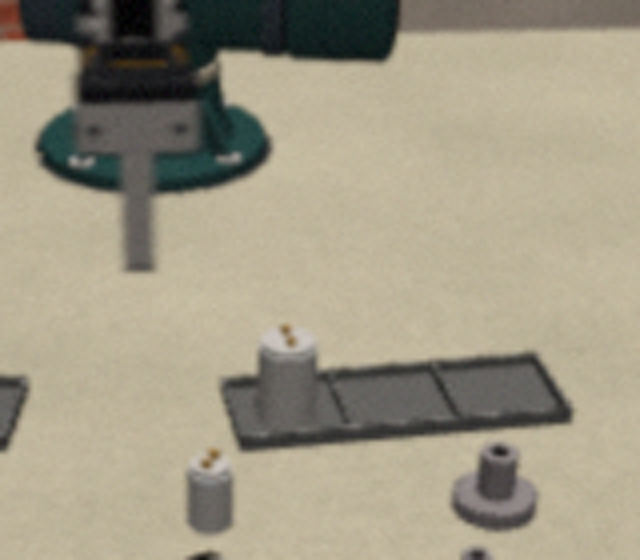

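>>> servo_tool:
  targets: "0.78 0.09 0.13 0 0 0 0;0.78 0.18 0.26 0 0 0 0;0.78 0.27 0.39 0.05 0 0 0;0.78 0.36 0.52 0.1 0 0 0;0.78 0.457 0.648 0.15 0 -0.001 0;0.78 0.457 0.648 0.162 0 -0.001 0;0.78 0.457 0.648 0.162 0 -0.001 0;0.78 0.457 0.648 0.162 0 -0.001 0"

```text
time: 13.93
tool_pos: [0.5903, -0.1847, 0.0589]
ee_rot: [-3.14, 0.002, -0.0]
wrist_force: [-0.2, 0.1, 0.4]
width: 0.0738
```

```bash
python3 d.py .591,-.186,-.018;  python3 pic.py p5 scene 170 110 160 140 4
```

```text
t 13.9333 pos [ 0.5903 -0.1847  0.0589] rot [-3.1403e+00  2.0000e-03 -2.0000e-04] w 0.0738 F [-0.2  0.1  0.4]
.591,-.186,-.018 [0.0033 0.0057 0.3075] [-0.0004  0.0006 -0.0001]
```

View pics/p5.png

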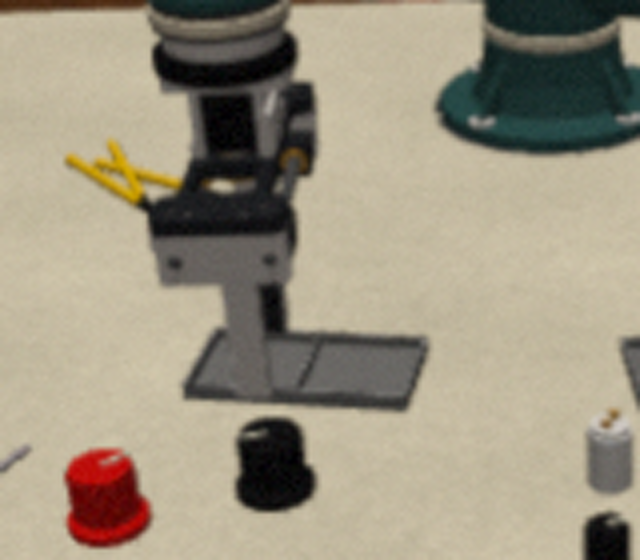

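Run:
```python
from h import *
s=vision.snapshot("scene")
f=lambda p:[170+(p[0]+.5)/4-.5,110+(p[1]+.5)/4-.5]
print(onplane(s,[f((275,510))],0), onplane(s,[f((236,480)),f((315,478))],.008),onplane(s,[f((270,432))],.042))
```

```text
[[ 0.61034346 -0.18561678  0.        ]] [[ 0.58898625 -0.21105852  0.008     ]
 [ 0.58946651 -0.16249948  0.008     ]] [[ 0.58780702 -0.18664518  0.042     ]]
```

Knob centre is about (0.588, -0.1865), which is consistent.

>>> servo_tool:
  targets: "0.78 -0.006 0.008 0.08 0 0.001 0;0.78 -0.006 0.008 0.16 0 0.001 0;0.78 -0.006 0.008 0.24 0 0.001 0;0.78 -0.006 0.008 0.29 0 0.001 0;0.78 -0.006 0.008 0.308 0 0.001 0;0.78 -0.006 0.008 0.308 0 0.001 0;0.5 -0.006 0.008 0.308 0 0.001 0;0.4 -0.006 0.008 0.308 0 0.001 0;0.2 -0.006 0.008 0.308 0 0.001 0;0 -0.006 0.008 0.308 0 0.001 0;0 -0.006 0.008 0.308 0 0.001 0;0 -0.006 0.008 0.308 0 0.001 0"

```text
time: 15.03
tool_pos: [0.5894, -0.1875, -0.0167]
ee_rot: [3.141, -0.003, -0.0]
wrist_force: [-0.8, 0.7, 0.8]
width: 0.0376
```

```bash
python3 d.py;  python3 pic.py p6 scene 170 110 160 140 4
```

```text
t 15.0333 pos [ 0.5894 -0.1875 -0.0167] rot [ 3.1412e+00 -3.1000e-03 -0.0000e+00] w 0.0376 F [-0.8  0.7  0.8]
```

View pics/p6.png

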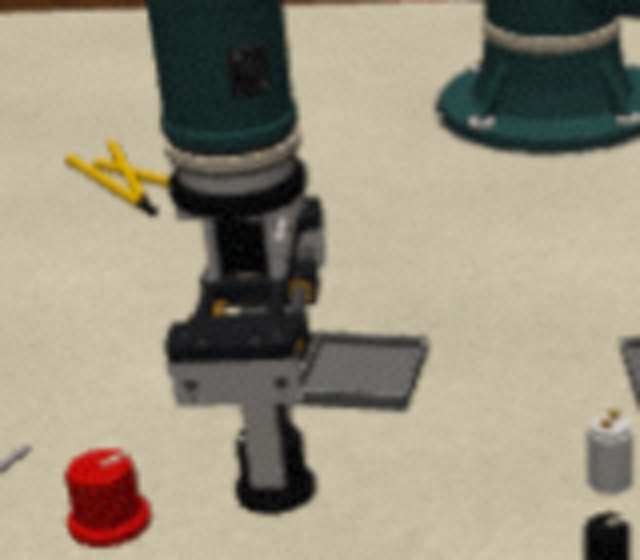

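>>> servo_tool:
  targets: "0 0 0 -0.08 0 0 0;0 0 0 -0.2 0 0 0;0 0 0 -0.33 0 0 0;0 0 0 -0.45 0 0 0;0 -0.04 -0.11 -0.5 0 0 0;0 -0.08 -0.23 -0.5 0 0 0;0 -0.12 -0.35 -0.5 0 0 0;0 -0.16 -0.47 -0.5 0 0 0;0 -0.2 -0.59 -0.5 0 0 0;0 -0.24 -0.71 -0.5 0 0 0;0 -0.28 -0.83 -0.5 0 0 0;0 -0.33 -0.95 -0.5 0 0 0"

```text
time: 16.08
tool_pos: [0.506, 0.0516, 0.1074]
ee_rot: [-3.141, -0.003, -0.0]
wrist_force: [0.1, 0.9, -0.5]
width: 0.0376
```

```bash
python3 d.py .471,.152,.11
```

```text
t 16.0833 pos [0.506  0.0516 0.1074] rot [-3.1414e+00 -3.5000e-03 -3.0000e-04] w 0.0376 F [ 0.1  0.9 -0.5]
.471,.152,.11 [-0.14   -0.4017 -0.0109] [-0.0001 -0.0011 -0.0001]
```

>>> servo_tool:
  targets: "0 -0.05 -0.13 -0.01 0 -0.001 0;0 -0.1 -0.26 -0.01 0 -0.001 0;0 -0.14 -0.4 -0.01 0 -0.001 0;0 -0.14 -0.4 0.05 0 -0.001 0;0 -0.14 -0.4 0.15 0 -0.001 0;0 -0.14 -0.4 0.27 0 -0.001 0;0 -0.14 -0.4 0.35 0 -0.001 0;0 -0.14 -0.4 0.35 0 -0.001 0;0 -0.14 -0.4 0.35 0 -0.001 0"

```text
time: 16.83
tool_pos: [0.4706, 0.15, 0.0189]
ee_rot: [3.141, 0.003, 0.0]
wrist_force: [0.2, -0.1, -0.7]
width: 0.0375
```

```bash
python3 d.py .471,.152,-.010;  python3 pic.py p7 scene 290 100 160 140 4
```

```text
t 16.8333 pos [0.4706 0.15   0.0189] rot [3.141e+00 3.000e-03 1.000e-04] w 0.0375 F [ 0.2 -0.1 -0.7]
.471,.152,-.010 [ 0.0018 -0.0079  0.1155] [0.0002 0.001  0.    ]
```

View pics/p7.png

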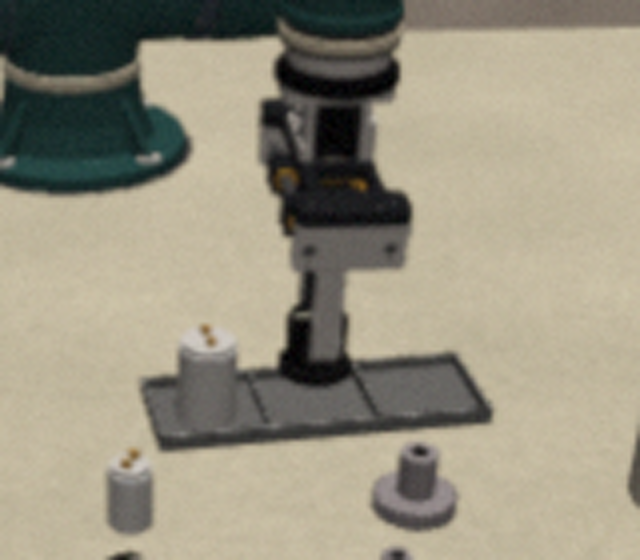

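>>> servo_tool:
  targets: "0 0.002 -0.004 0.05 0 0.001 0;0 0.002 -0.004 0.09 0 0.001 0;0 0.002 -0.004 0.11 0 0.001 0;0 0.002 -0.004 0.12 0 0.001 0;0 0.002 -0.004 0.125 0 0.001 0;0 0.002 -0.004 0.13 0 0.001 0;0 0.002 -0.004 0.13 0 0.001 0"

```text
time: 17.47
tool_pos: [0.4726, 0.1512, -0.0123]
ee_rot: [-3.142, -0.004, -0.0]
wrist_force: [-0.0, 1.2, -1.1]
width: 0.0377
```

>>> servo_tool:
  targets: "0 0 0 0.004 0 0 0;0 0 0 0.008 0 0 0;0 0 0 0.008 0 0 0"

```text
time: 17.72
tool_pos: [0.4728, 0.1513, -0.0137]
ee_rot: [-3.141, -0.004, 0.0]
wrist_force: [-0.3, 0.2, 3.0]
width: 0.0378
```

>>> servo_tool:
  targets: "0.55 0 0 0 0 0 0;0.65 0 0 0 0 0 0;0.65 0 0 0 0 0 0;0.65 0 0 0 0 0 0;0.65 0 0 -0.08 0 0 0;0.65 0 0 -0.2 0 0 0;0.65 0 0 -0.32 0 0 0;0.65 0.13 -0.01 -0.4 0 0 0;0.6 0.26 -0.02 -0.4 0 0 0;0.5 0.4 -0.03 -0.4 0 0 0;0.5 0.55 -0.04 -0.4 0 0 0;0.5 0.65 -0.045 -0.4 0 0 0"

```text
time: 18.72
tool_pos: [0.637, 0.1625, 0.0854]
ee_rot: [3.142, -0.004, -0.0]
wrist_force: [-0.1, -0.1, 0.6]
width: 0.0473
```

```bash
python3 d.py .691,.1625,.04;  python3 pic.py p8 scene 290 130 160 140 4
```

```text
t 18.7167 pos [0.637  0.1625 0.0854] rot [ 3.1415e+00 -4.1000e-03 -2.0000e-04] w 0.0473 F [-0.1 -0.1  0.6]
.691,.1625,.04 [ 2.151e-01 -1.000e-04  1.825e-01] [ 0.     -0.0013 -0.0001]
```

View pics/p8.png

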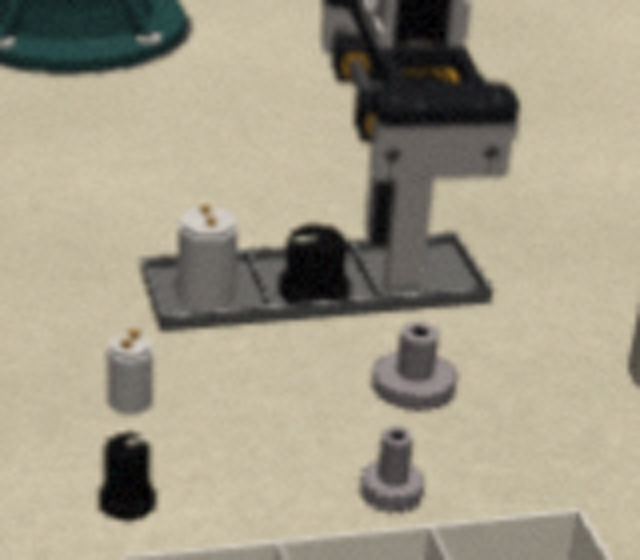

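Run:
```python
from h import *
s=vision.snapshot("scene")
f=lambda p:[290+(p[0]+.5)/4-.5,130+(p[1]+.5)/4-.5]
print('SG',onplane(s,[f((397,436))],.042),onplane(s,[f((391,480))],.012)); print('LG',onplane(s,[f((420,332))],.042),onplane(s,[f((415,376))],.012))
print('SK',onplane(s,[f((128,441))],.042)); print('LK',onplane(s,[f((315,236))],.045))
```

```text
SG [[0.69075446 0.16285757 0.042     ]] [[0.69238326 0.1618061  0.012     ]]
LG [[0.58724493 0.19740242 0.042     ]] [[0.59133032 0.19633388 0.012     ]]
SK [[0.68708088 0.01234713 0.042     ]]
LK [[0.47278932 0.15011931 0.045     ]]
```

>>> servo_tool:
  targets: "0.5 0.12 0 0.05 0 -0.001 0;0.5 0.216 0 0.12 0 -0.001 0;0.5 0.216 0 0.18 0 -0.001 0;0.5 0.216 0 0.18 0 -0.001 0;0.5 0.216 0 0.18 0 -0.001 0"

```text
time: 19.23
tool_pos: [0.6867, 0.1624, 0.0394]
ee_rot: [3.141, 0.004, 0.0]
wrist_force: [-0.3, -0.2, 0.4]
width: 0.0469
```

```bash
python3 d.py .691,.1625,-.017
```

```text
t 19.2333 pos [0.6867 0.1624 0.0394] rot [3.141e+00 4.300e-03 2.000e-04] w 0.0469 F [-0.3 -0.2  0.4]
.691,.1625,-.017 [ 0.018  -0.0005  0.2254] [0.0002 0.0014 0.0001]
```

>>> servo_tool:
  targets: "0.5 0.012 0 0.06 0 0.001 0;0.5 0.012 0 0.12 0 0.001 0;0.5 0.012 0 0.18 0 0.001 0;0.5 0.012 0 0.215 0 0.001 0;0.5 0.012 0 0.226 0 0.001 0;0.5 0.012 0 0.226 0 0.001 0;0.3 0.012 0 0.226 0 0.001 0;0.2 0.012 0 0.226 0 0.001 0;0.1 0.012 0 0.226 0 0.001 0;0 0.012 0 0.226 0 0.001 0;0 0.012 0 0.226 0 0.001 0;0 0.012 0 0.226 0 0.001 0"

```text
time: 20.23
tool_pos: [0.6915, 0.1626, -0.0146]
ee_rot: [-3.142, -0.003, 0.0]
wrist_force: [-2.3, -0.3, 2.5]
width: 0.0173
```

```bash
python3 d.py;python3 pic.py p9 scene 290 130 160 140 4
```

```text
t 20.2333 pos [ 0.6915  0.1626 -0.0146] rot [-3.1415e+00 -3.1000e-03  1.0000e-04] w 0.0173 F [-2.3 -0.3  2.5]
```

View pics/p9.png

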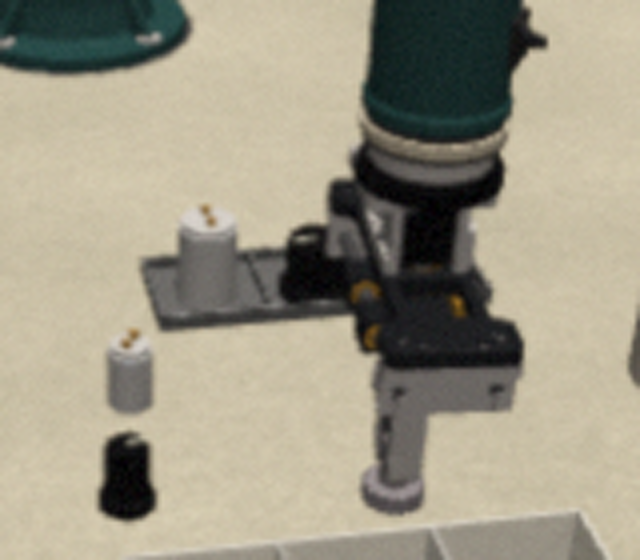

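>>> servo_tool:
  targets: "0 0 0 -0.08 0 0 0;0 0 0 -0.2 0 0 0;0 0 0 -0.32 0 0 0;0 0 0 -0.4 0 0 0;0 -0.12 -0.03 -0.4 0 0 0;0 -0.25 -0.06 -0.4 0 0 0;0 -0.38 -0.1 -0.4 0 0 0;0 -0.51 -0.14 -0.4 0 0 0;0 -0.64 -0.18 -0.4 0 0 0;0 -0.77 -0.22 -0.4 0 0 0;0 -0.91 -0.254 -0.4 0 0 0;0 -0.91 -0.254 -0.4 0 0 0"

```text
time: 21.28
tool_pos: [0.4571, 0.227, 0.0824]
ee_rot: [3.141, 0.003, 0.004]
wrist_force: [1.0, -1.7, -1.6]
width: 0.0175
```

```bash
python3 d.py .464,.226,.02
```

```text
t 21.2833 pos [0.4571 0.227  0.0824] rot [3.1415e+00 2.9000e-03 3.8000e-03] w 0.0175 F [ 1.  -1.7 -1.6]
.464,.226,.02 [0.0282 0.0042 0.2494] [0.     0.0009 0.0012]
```

>>> servo_tool:
  targets: "0 0.01 0 0.05 0 0 0;0 0.015 0 0.12 0 0 0;0 0.015 0 0.2 0 0 0;0 0.015 0 0.25 0 0 0;0 0.015 0 0.25 0 0 0;0 0.015 0 0.25 0 0 0"

```text
time: 21.78
tool_pos: [0.468, 0.2253, 0.0199]
ee_rot: [3.141, -0.001, -0.001]
wrist_force: [0.3, 0.2, -0.3]
width: 0.0175
```

```bash
python3 d.py .464,.226,-.012;python3 pic.py p10 scene 290 100 160 140 4
```

```text
t 21.7833 pos [0.468  0.2253 0.0199] rot [ 3.1405e+00 -1.2000e-03 -9.0000e-04] w 0.0175 F [ 0.3  0.2 -0.3]
.464,.226,-.012 [-0.0163 -0.003   0.1274] [ 0.0003 -0.0004 -0.0003]
```

View pics/p10.png

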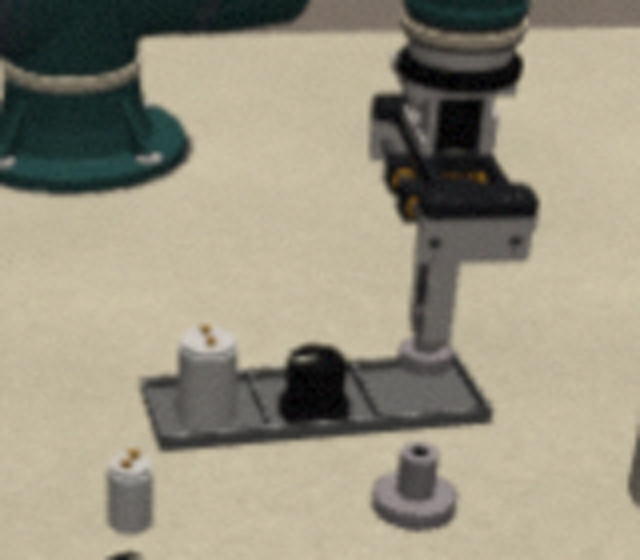

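>>> servo_tool:
  targets: "0 -0.012 0 0.04 0 0 0;0 -0.012 0 0.08 0 0 0;0 -0.012 0 0.11 0 0 0;0 -0.012 0 0.12 0 0 0;0 -0.012 0 0.125 0 0 0;0 -0.012 0 0.128 0 0 0;0 -0.012 0 0.128 0 0 0"

```text
time: 22.42
tool_pos: [0.465, 0.2261, -0.0105]
ee_rot: [3.142, -0.003, 0.0]
wrist_force: [1.0, 0.3, -1.2]
width: 0.0174
```

>>> servo_tool:
  targets: "0 0 0 0.004 0 0 0;0 0 0 0.006 0 0 0;0 0 0 0.006 0 0 0"

```text
time: 22.67
tool_pos: [0.4652, 0.2261, -0.0117]
ee_rot: [-3.141, -0.004, 0.0]
wrist_force: [0.5, 0.2, 0.1]
width: 0.0173
```

>>> servo_tool:
  targets: "0 0 0 0.004 0 0 0;0 0 0 0.006 0 0 0;0 0 0 0.006 0 0 0"

```text
time: 22.92
tool_pos: [0.4653, 0.2262, -0.0118]
ee_rot: [-3.141, -0.004, 0.0]
wrist_force: [-2.1, -1.7, 7.0]
width: 0.0172
```

>>> servo_tool:
  targets: "0.4 0 0 0 0 0 0;0.5 0 0 0 0 0 0;0.5 0 0 0 0 0 0;0.5 0 0 0 0 0 0;0.5 0 0 -0.08 0 0 0;0.5 0 0 -0.2 0 0 0;0.5 0 0 -0.3 0 0 0;0.6 0.12 0.03 -0.3 0 0 0;0.6 0.24 0.06 -0.3 0 0 0;0.6 0.36 0.09 -0.3 0 0 0;0.6 0.49 0.118 -0.3 0 0 0;0.6 0.49 0.118 -0.3 0 0 0"

```text
time: 23.92
tool_pos: [0.5916, 0.1943, 0.0601]
ee_rot: [3.14, -0.005, -0.003]
wrist_force: [-0.5, 0.7, -1.6]
width: 0.056
```

```bash
python3 d.py .589,.1965,-.017;python3 pic.py p11 scene 290 100 160 140 4
```

```text
t 23.9167 pos [0.5916 0.1943 0.0601] rot [ 3.1402 -0.0048 -0.0032] w 0.056 F [-0.5  0.7 -1.6]
.589,.1965,-.017 [-0.0121 -0.0091  0.3085] [ 0.0004 -0.0015 -0.001 ]
```

View pics/p11.png

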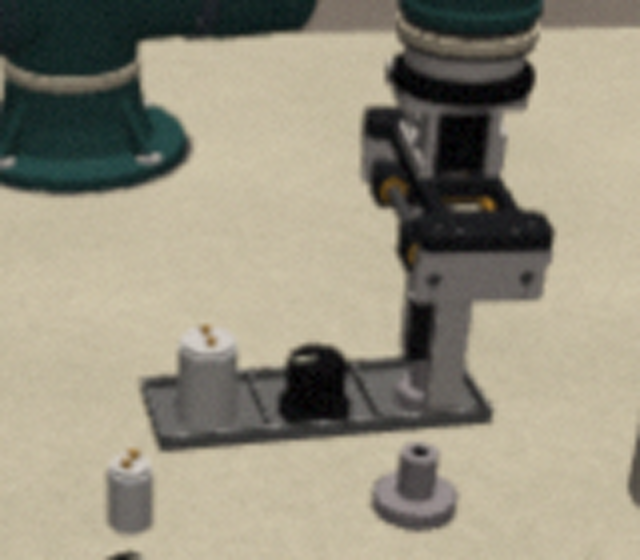

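>>> servo_tool:
  targets: "0.6 -0.008 -0.006 0.08 0 -0.001 -0.001;0.6 -0.008 -0.006 0.16 0 -0.001 -0.001;0.6 -0.008 -0.006 0.24 0 -0.001 -0.001;0.6 -0.008 -0.006 0.29 0 -0.001 -0.001;0.6 -0.008 -0.006 0.306 0 -0.001 -0.001;0.6 -0.008 -0.006 0.306 0 -0.001 -0.001;0.4 -0.008 -0.006 0.306 0 -0.001 -0.001;0.3 -0.008 -0.006 0.306 0 -0.001 -0.001;0.2 -0.008 -0.006 0.306 0 -0.001 -0.001;0 -0.008 -0.006 0.306 0 -0.001 -0.001;0 -0.008 -0.006 0.306 0 -0.001 -0.001;0 -0.008 -0.006 0.306 0 -0.001 -0.001"

```text
time: 24.97
tool_pos: [0.5858, 0.1981, -0.014]
ee_rot: [-3.141, -0.001, 0.003]
wrist_force: [-0.5, 0.8, 2.2]
width: 0.0234
```

```bash
python3 d.py;python3 pic.py p12 scene 290 110 160 140 4
```

```text
t 24.9667 pos [ 0.5858  0.1981 -0.014 ] rot [-3.1414e+00 -1.1000e-03  3.2000e-03] w 0.0234 F [-0.5  0.8  2.2]
```

View pics/p12.png

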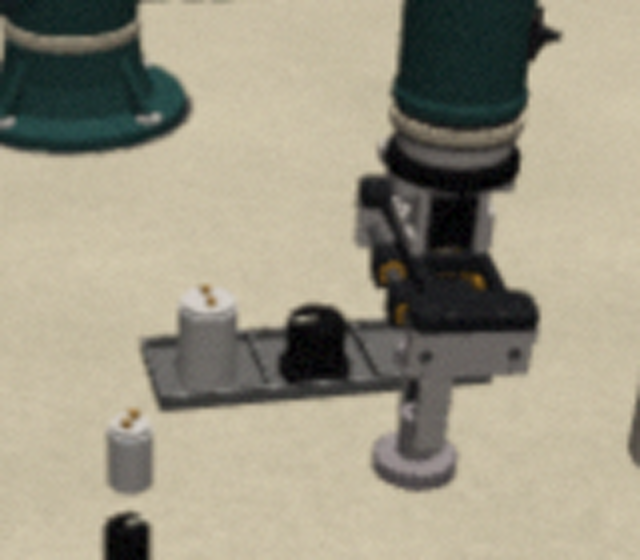

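>>> servo_tool:
  targets: "0 0 0 -0.08 0 0 0;0 0 0 -0.2 0 0 0;0 0 0 -0.33 0 0 0;0 0 0 -0.45 0 0 0;0 -0.04 0.11 -0.5 0 0 0;0 -0.08 0.23 -0.5 0 0 0;0 -0.12 0.35 -0.5 0 0 0;0 -0.16 0.47 -0.5 0 0 0;0 -0.2 0.59 -0.5 0 0 0;0 -0.24 0.71 -0.5 0 0 0;0 -0.28 0.83 -0.5 0 0 0;0 -0.33 0.95 -0.5 0 0 0"

```text
time: 26.02
tool_pos: [0.5026, -0.041, 0.1095]
ee_rot: [-3.142, 0.001, 0.003]
wrist_force: [0.1, -1.1, -2.0]
width: 0.0229
```

```bash
python3 d.py .468,-.141,.11
```

```text
t 26.0167 pos [ 0.5026 -0.041   0.1095] rot [-3.1415e+00  1.1000e-03  3.5000e-03] w 0.0229 F [ 0.1 -1.1 -2. ]
.468,-.141,.11 [-0.1397  0.3996 -0.0019] [-0.      0.0004  0.0011]
```

>>> servo_tool:
  targets: "0 -0.05 0.13 0 0 0 0;0 -0.1 0.26 0 0 0 0;0 -0.14 0.4 0 0 0 0.001;0 -0.14 0.4 0.05 0 0 0.001;0 -0.14 0.4 0.15 0 0 0.001;0 -0.14 0.4 0.27 0 0 0.001;0 -0.14 0.4 0.35 0 0 0.001;0 -0.14 0.4 0.35 0 0 0.001;0 -0.14 0.4 0.35 0 0 0.001"

```text
time: 26.77
tool_pos: [0.4674, -0.1393, 0.0213]
ee_rot: [-3.14, 0.004, -0.0]
wrist_force: [0.4, -0.8, -0.9]
width: 0.0232
```

```bash
python3 d.py .468,-.141,-.010;  python3 pic.py p13 scene 180 100 160 140 4
```

```text
t 26.7667 pos [ 0.4674 -0.1393  0.0213] rot [-3.14    0.0038 -0.    ] w 0.0232 F [ 0.4 -0.8 -0.9]
.468,-.141,-.010 [0.0028 0.0071 0.1251] [-0.0005  0.0012 -0.    ]
```

View pics/p13.png

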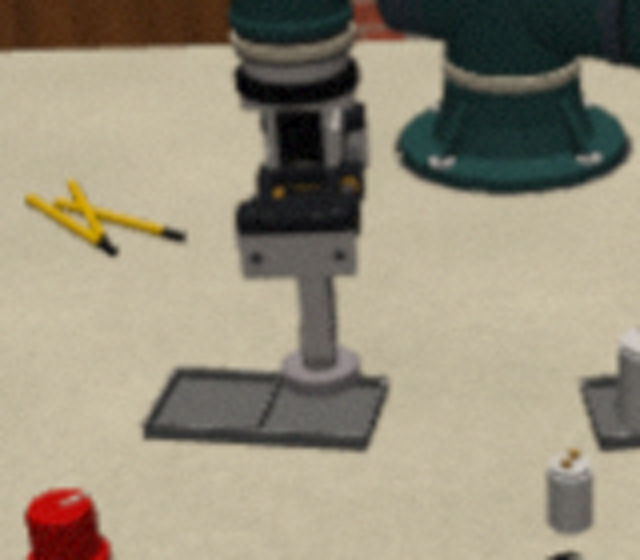

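>>> servo_tool:
  targets: "0 0.002 0.004 0.05 0 0.001 0;0 0.002 0.004 0.09 0 0.001 0;0 0.002 0.004 0.115 0 0.001 0;0 0.002 0.004 0.125 0 0.001 0;0 0.002 0.004 0.13 0 0.001 0;0 0.002 0.004 0.13 0 0.001 0"

```text
time: 27.32
tool_pos: [0.4696, -0.1409, -0.0096]
ee_rot: [3.141, -0.003, 0.0]
wrist_force: [0.4, 0.1, -2.6]
width: 0.023
```

>>> servo_tool:
  targets: "0 0 0 0.004 0 0 0;0 0 0 0.006 0 0 0;0 0 0 0.006 0 0 0"

```text
time: 27.57
tool_pos: [0.4696, -0.141, -0.0109]
ee_rot: [3.141, -0.004, 0.0]
wrist_force: [-0.8, 0.3, -2.7]
width: 0.0232
```

>>> servo_tool:
  targets: "0 0 0 0.003 0 0 0;0 0 0 0.005 0 0 0;0 0 0 0.005 0 0 0"

```text
time: 27.82
tool_pos: [0.4698, -0.141, -0.011]
ee_rot: [3.141, -0.004, 0.0]
wrist_force: [-2.7, 1.3, 4.8]
width: 0.0237
```

>>> servo_tool:
  targets: "0.4 0 0 0 0 0 0;0.5 0 0 0 0 0 0;0.5 0 0 0 0 0 0;0.5 0 0 -0.1 0 0 0;0.5 0 0 -0.22 0 0 0;0.5 0 0 -0.34 0 0 0;0.5 0.11 -0.07 -0.38 0 0 0;0.5 0.22 -0.14 -0.38 0 0 0;0.5 0.34 -0.22 -0.38 0 0 0;0.5 0.46 -0.31 -0.38 0 0 0;0.5 0.58 -0.4 -0.38 0 0 0;0.5 0.7 -0.5 -0.38 0 0 0"

```text
time: 28.82
tool_pos: [0.6455, -0.0151, 0.0828]
ee_rot: [3.141, -0.003, -0.001]
wrist_force: [0.7, -0.4, -0.4]
width: 0.0464
```

```bash
python3 d.py .688,.0125,.04;  python3 pic.py p14 scene 180 130 200 140 4
```

```text
t 28.8167 pos [ 0.6455 -0.0151  0.0828] rot [ 3.1411e+00 -3.4000e-03 -5.0000e-04] w 0.0464 F [ 0.7 -0.4 -0.4]
.688,.0125,.04 [ 0.1692 -0.1106  0.1718] [ 0.0002 -0.0011 -0.0002]
```

View pics/p14.png

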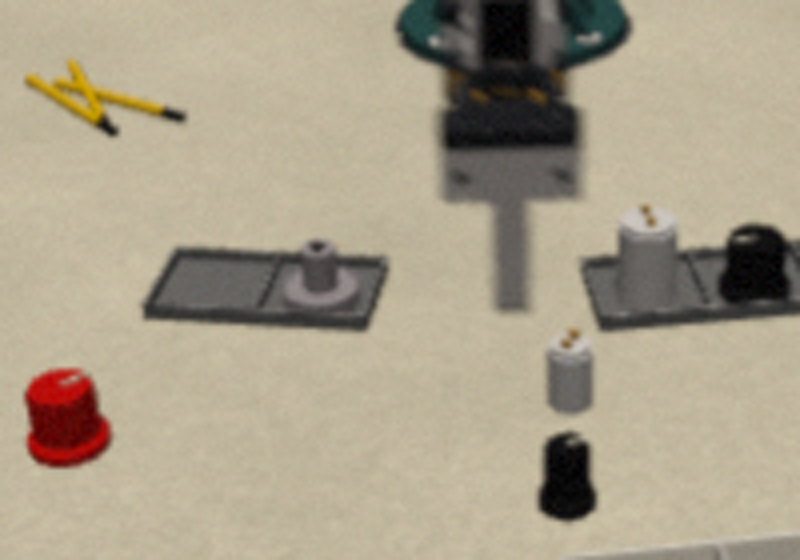

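>>> servo_tool:
  targets: "0.52 0.08 -0.05 0 0 -0.001 0;0.52 0.173 -0.11 0.06 0 -0.001 0;0.52 0.173 -0.11 0.17 0 -0.001 0;0.52 0.173 -0.11 0.17 0 -0.001 0;0.52 0.173 -0.11 0.17 0 -0.001 0"

```text
time: 29.28
tool_pos: [0.6854, 0.0117, 0.0378]
ee_rot: [-3.142, 0.006, 0.0]
wrist_force: [-0.3, -0.7, 0.2]
width: 0.0489
```

```bash
python3 d.py .689,.0125,-.018
```

```text
t 29.2833 pos [0.6854 0.0117 0.0378] rot [-3.1416e+00  6.2000e-03  3.0000e-04] w 0.0489 F [-0.3 -0.7  0.2]
.689,.0125,-.018 [ 0.0159 -0.0033  0.2229] [-0.      0.002   0.0001]
```

>>> servo_tool:
  targets: "0.52 0.01 -0.002 0.06 0 0.001 0;0.52 0.01 -0.002 0.12 0 0.001 0;0.52 0.01 -0.002 0.18 0 0.001 0;0.52 0.01 -0.002 0.215 0 0.001 0;0.52 0.01 -0.002 0.225 0 0.001 0;0.52 0.01 -0.002 0.225 0 0.001 0;0.35 0.01 -0.002 0.225 0 0.001 0;0.25 0.01 -0.002 0.225 0 0.001 0;0.1 0.01 -0.002 0.225 0 0.001 0;0 0.01 -0.002 0.225 0 0.001 0;0 0.01 -0.002 0.225 0 0.001 0;0 0.01 -0.002 0.225 0 0.001 0"

```text
time: 30.28
tool_pos: [0.6905, 0.0121, -0.0146]
ee_rot: [3.141, -0.004, 0.0]
wrist_force: [-1.3, 0.1, 2.7]
width: 0.0231
```

```bash
python3 d.py;python3 pic.py p15 scene 230 130 160 140 4
```

```text
t 30.2833 pos [ 0.6905  0.0121 -0.0146] rot [ 3.1413e+00 -4.3000e-03  2.0000e-04] w 0.0231 F [-1.3  0.1  2.7]
```

View pics/p15.png

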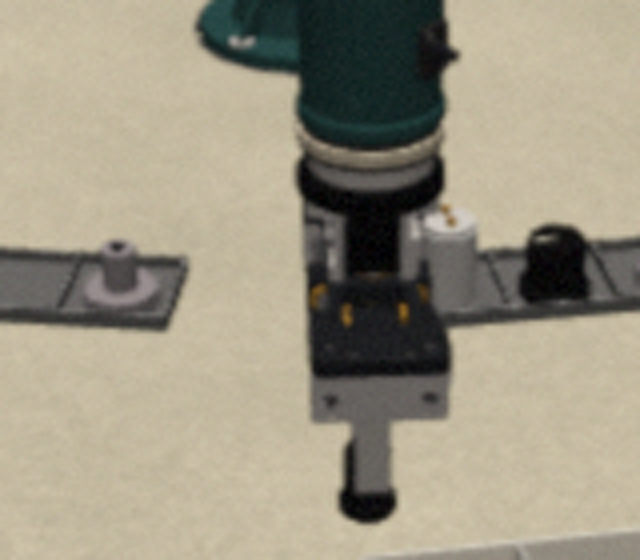

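>>> servo_tool:
  targets: "0 0 0 -0.08 0 0 0;0 0 0 -0.2 0 0 0;0 0 0 -0.33 0 0 0;0 0 0.06 -0.42 0 0 0;0 -0.1 0.17 -0.42 0 0 0;0 -0.2 0.28 -0.42 0 0 0;0 -0.3 0.39 -0.42 0 0 0;0 -0.41 0.5 -0.42 0 0 0;0 -0.52 0.61 -0.42 0 0 0;0 -0.63 0.71 -0.42 0 0 0;0 -0.74 0.81 -0.42 0 0 0;0 -0.85 0.9 -0.42 0 0 0"

```text
time: 31.33
tool_pos: [0.4756, -0.214, 0.0885]
ee_rot: [3.141, -0.003, -0.0]
wrist_force: [-0.4, 0.1, -0.7]
width: 0.0235
```

```bash
python3 d.py .458,-.215,.02
```

```text
t 31.3333 pos [ 0.4756 -0.214   0.0885] rot [ 3.1412e+00 -3.0000e-03 -1.0000e-04] w 0.0235 F [-0.4  0.1 -0.7]
.458,-.215,.02 [-0.0711  0.0038  0.2738] [ 0.0001 -0.001  -0.    ]
```

>>> servo_tool:
  targets: "0 -0.07 0.004 0 0 0 0;0 -0.07 0.004 0.08 0 0 0;0 -0.07 0.004 0.18 0 0 0;0 -0.07 0.004 0.26 0 0 0;0 -0.07 0.004 0.27 0 0 0;0 -0.07 0.004 0.27 0 0 0;0 -0.07 0.004 0.27 0 0 0"

```text
time: 31.92
tool_pos: [0.4605, -0.2141, 0.022]
ee_rot: [3.141, -0.004, 0.0]
wrist_force: [-0.2, 0.1, -0.4]
width: 0.0233
```

```bash
python3 d.py .458,-.215,-.011;  python3 pic.py p16 scene 180 100 160 140 4
```

```text
t 31.9167 pos [ 0.4605 -0.2141  0.022 ] rot [ 3.141e+00 -4.000e-03  3.000e-04] w 0.0233 F [-0.2  0.1 -0.4]
.458,-.215,-.011 [-0.0104  0.0036  0.132 ] [ 0.0002 -0.0013  0.0001]
```

View pics/p16.png

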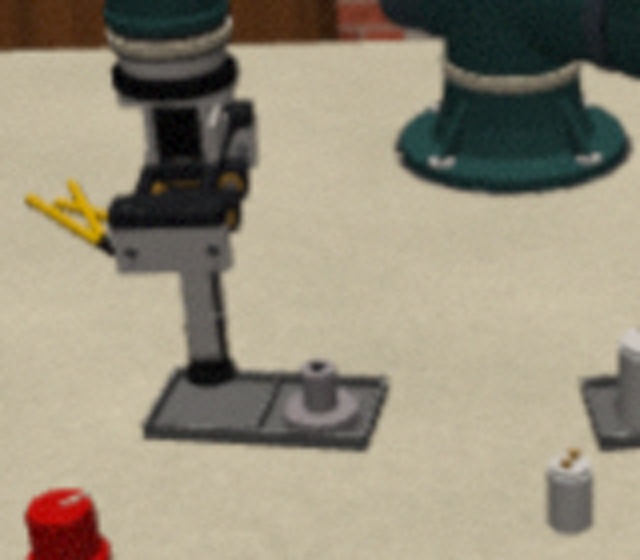

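>>> servo_tool:
  targets: "0 -0.006 0.003 0.05 0 -0.001 0;0 -0.006 0.003 0.09 0 -0.001 0;0 -0.006 0.003 0.115 0 -0.001 0;0 -0.006 0.003 0.125 0 -0.001 0;0 -0.006 0.003 0.13 0 -0.001 0;0 -0.006 0.003 0.13 0 -0.001 0"

```text
time: 32.47
tool_pos: [0.4583, -0.2144, -0.0114]
ee_rot: [-3.141, 0.001, 0.0]
wrist_force: [-0.2, 0.6, -0.4]
width: 0.0237
```

>>> servo_tool:
  targets: "0 0 0 0.004 0 0 0;0 0 0 0.006 0 0 0;0 0 0 0.006 0 0 0"

```text
time: 32.72
tool_pos: [0.4587, -0.2147, -0.0116]
ee_rot: [3.141, -0.0, 0.0]
wrist_force: [-2.2, 0.7, 5.1]
width: 0.0235
```

>>> servo_tool:
  targets: "0.4 0 0 0 0 0 0;0.5 0 0 0 0 0 0;0.5 0 0 0 0 0 0;0.5 0 0 -0.1 0 0 0;0.5 0 0 -0.22 0 0 0;0.5 0 0 -0.34 0 0 0;0.5 0 0 -0.46 0 0 0;0.5 -0.1 0.1 -0.56 0 0 0;0.5 -0.2 0.2 -0.64 0 0 0;0.5 -0.3 0.32 -0.64 0 0 0;0.5 -0.4 0.44 -0.64 0 0 0;0.5 -0.45 0.5 -0.64 0 0 0"

```text
time: 33.72
tool_pos: [0.3438, -0.3425, 0.1478]
ee_rot: [3.139, 0.0, -0.003]
wrist_force: [0.4, -0.0, -0.1]
width: 0.0471
```

>>> servo_tool:
  targets: "0.5 -0.1 0.12 0 0 0 0;0.5 -0.15 0.24 0 0 0 0;0.5 -0.2 0.36 0 0 0 0;0.5 -0.2 0.5 0 0 0 0;0.5 -0.2 0.5 0 0 0 0;0.5 -0.2 0.5 0 0 0 0"

```text
time: 34.22
tool_pos: [0.2953, -0.4656, 0.1458]
ee_rot: [-3.139, 0.001, -0.002]
wrist_force: [0.2, -0.2, 0.1]
width: 0.0473
```

```bash
python3 d.py;  python3 pic.py p17 scene 170 150 260 100 3;python3 pic.py p18 top 220 145 200 125 4; python3 pic.py p19 scene 0 0 640 400 1
```

```text
t 34.2167 pos [ 0.2953 -0.4656  0.1458] rot [-3.1393e+00  9.0000e-04 -2.2000e-03] w 0.0473 F [ 0.2 -0.2  0.1]
```

View pics/p17.png

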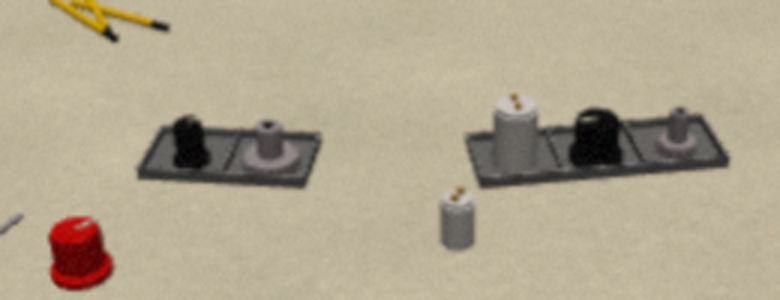

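View pics/p18.png

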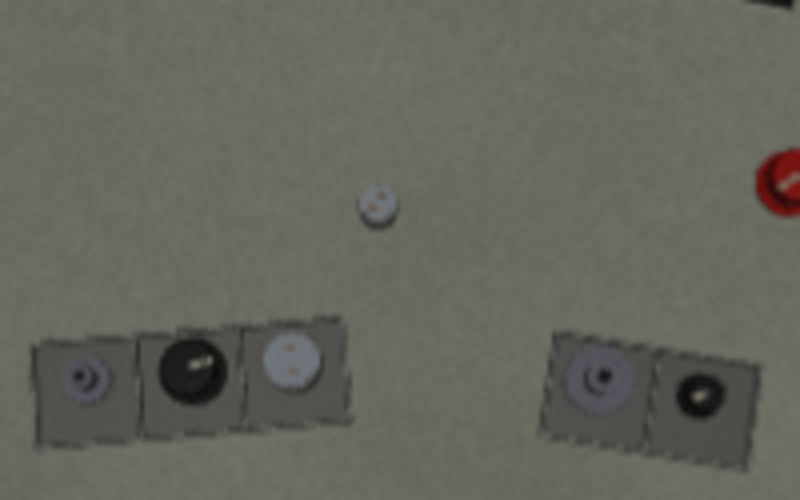

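View pics/p19.png

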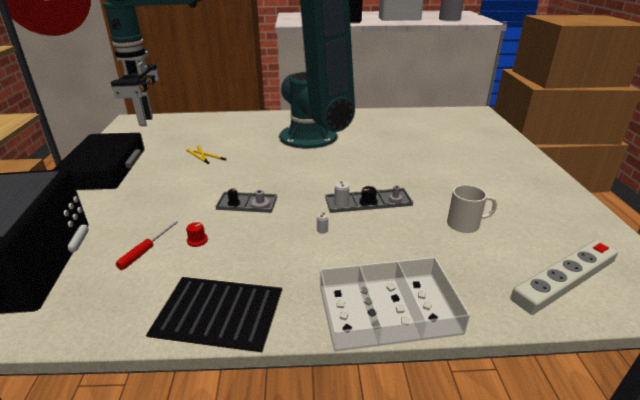

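Run:
```python
from h import *
s=vision.snapshot("top"); f=lambda p:[220+(p[0]+.5)/4-.5,145+(p[1]+.5)/4-.5]
L=onplane(s,[f(p) for p in[(33,344),(341,318),(352,423),(37,449)]],.012)[:,:2]
H=onplane(s,[f(p) for p in[(555,332),(760,365),(747,469),(541,436)]],.012)[:,:2]
for q,P in((L,{'SG':((87,381),.015,.075),'LK':((193,373),.011,0),'LC':((293,360),.063,-.075)}),(H,{'LG':((600,378),.015,.0375),'SK':((700,397),.011,-.0375)})):
    c=q.mean(0); d=(q[0]-q[1])+(q[3]-q[2]); y=d/np.linalg.norm(d); x=np.array([y[1],-y[0]])
    for n,(p,z,t) in P.items():
        w=onplane(s,f(p),z)[0,:2]-c; print(n,'x off',round(w@x,4),'y off',round(w@y-t,4))
print('SC',onplane(s,f((379,205)),.044))
```

```text
SG x off 0.0076 y off -0.0011
LK x off 0.0074 y off -0.0021
LC x off 0.006 y off -0.002
LG x off 0.0098 y off 0.0014
SK x off 0.0081 y off 0.0026
SC [[0.58822225 0.0183827  0.044     ]]
```

```bash
python3 -c "
from bench import robot; print(robot.close_job())"
```

```text
the job is handed in; nothing more can be done
None
```

I put all five parts upright in compartments of their own and handed the job in at about 34 s of the 128 s allowed. The hand-in gives no verdict, so the result rests on my own checks.

- **Placement:** the larger capacitor, larger knob and smaller gear are in the long tray. The larger gear and smaller knob are in the short tray. Each was lowered until the wrist force showed contact with the tray floor, then released.
- **Last top view:** every part is 6–10 mm off its compartment centre along tray x and under 3 mm along tray y; the limit is 20 mm. In the pictures all parts stand upright.
- **Left alone:** the smaller capacitor reads within 1 mm of where it started. The mug, the screwdriver and the red look-alike knob look unmoved in the scene picture, though I did not measure them. The gripper is clear of everything.

**Checks that disagreed:**
- **Fingertip height:** the real fingertips sit about 34 mm above the reported TCP. I saw this in the pictures, confirmed it with an empty close above the larger capacitor and a table touch at reported z = -0.034, and corrected every later height for it. At the table touch the force reached about 15 N.
- **Camera views:** the two views differ by about 6 mm in x. I placed by the scene view, which agreed with the reported x and y. This probably explains most of the common +x offset in the top view.

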